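# Stack the tea-brewing set on its glass saucer

## Task

Stack the brewing set up on the glass saucer, leaving the saucer where it stands: first stand the white melamine cup in the middle of the saucer, then hang the steel infuser basket in the cup so that its collar rests on the cup's rim, then lay the white lid flat on the collar, dish side up as it lies now, and last stand the steel tea egg upright in the lid's dish. Centre each piece on the one below, let each stand by itself before you bring the next, and do not disturb the tea canister, the teaspoon holder or the fish bottle opener.

Things in the scene. Friction and masses are not known exactly. Their poses are not given: they have to be found in the camera images.
- saucer: Clear glass saucer, loose, 128 mm across the rim, 14 mm high; flat inner floor 84 mm across lying 5 mm above its underside, then a sloping rim. Origin at the centre of its underside, z up. The stack goes on it; it is not to be moved.
- cup_mid (a point): White melamine cup without handle, standing upright, open at the top: straight outer wall 54 mm across, 64 mm high, wall 3 mm (mouth 48 mm across), floor 5 mm, about 90 g. Point: on its axis half-way up, 32 mm above its foot; z up. Grip it across the outside; on the saucer keep the fingertips above the saucer's 14 mm rim.
- infuser_collar (a point): Steel infuser basket upright on its foot: basket 34 mm across from foot to 46 mm up, then a wider collar 60 mm across, 14 mm high (46 to 60 mm up), with a 31 mm hole; 70 g. Point: on the axis, mid-collar, 53 mm above the foot; z up. Grip across the collar. In the cup the collar rests on the rim, basket hanging inside (7 mm play all round), point 71 mm above the cup's foot.
- lid_mid (a point): White melamine lid, a round disc 64 mm across and 10 mm high lying flat, its flat side down; its top is a shallow dish 56 mm across with a floor 7 mm above the underside and a 3 mm raised edge; about 40 g. Point: on its axis half-way up, 5 mm above the underside; z up. Grip it across its edge. It lies flat on top of the infuser's collar, nothing interlocks.
- egg_mid (a point): Steel tea egg, a closed upright capsule with a small nub on top: 54 mm high overall, foot 26 mm across, straight waist 30 mm across from 12 mm to 38 mm above the foot; about 50 g. Point: on its axis half-way up, 27 mm above the foot; z up. Grip it across the waist; when it stands in the lid's dish the lid's raised edge comes 3 mm up beside its foot.
- canister: Green square tea canister with a snap latch, 77 mm by 77 mm, 104 mm high, loose. Origin at the centre of its underside. Bystander: leave alone.
- spoon_holder: Stainless teaspoon holder, 64 mm across, 85 mm high, with spoons standing up to 150 mm high, loose. Origin at the centre of its underside. Bystander: leave alone.
- fish: Orange plastic bottle opener shaped like a fish lying flat, about 105 mm long (along its x, head to +x), 40 mm wide, 10 mm thick, loose. Origin on its underside at the middle of the fish's body. Bystander: leave alone.
Mind the look-alikes: they are no part of the job. Leave any turquoise look-alike of the part that bears egg_mid alone.

How it is judged:
By the outcome, as a careful person would: the job done as asked, in the order asked, and still so for the second after the job is handed in, with the robot touching nothing.
It also fails if it takes over 118 s, if anything falls off the work surface, if the arm or the gripper's body presses on something with over 40 N, if the wrist force passes 120 N, or if a joint passes its speed limit or range.

## Robot

A 6-joint arm with a two-finger parallel gripper is mounted at the origin on the work surface. World frame = base frame: x ahead of the robot, y to its left, z up, the work surface at z = 0. Lengths are in m, angles in degrees, forces in N, time in s.
With the tool pointing down it reaches from about 0.35 to 0.875 m from the base axis. Payload 4.2 kg.
Tool frame: the origin (TCP) lies on the centre line of the jaws, within the pads' length; the fingertips stand 19 mm ahead of it and the grasp point (between the pads) is the TCP; x points along the fingers, y is the direction in which the jaws open and shut, and the axes are right-handed (so a half turn about x gives the same grasp; the last joint's range is limited). The gripper opens to 87 mm and grips with 3 to 60 N. Pads are 19 mm wide; open, the fingers measure 117 mm over their backs; the gripper's body (75 mm by 190 mm) begins 51 mm behind the grasp point.
Start: joints at [-59.038, 22.042, 0.453, 0, -68.411, -14.817], TCP at [0.174, -0.6, 0.242] pointing down, gripper open.
Joint ranges: [-179.83, 179.83], [-69.29, 118.12], [-61.27, 80.66], [-181.25, 117.63], [-171.15, -9.14], [-177.46, 177.46]. Speed limits (degrees/s): [159.86, 159.86, 180, 180, 180, 180].

## Interface

Orientations are given as a 3x3 rotation matrix whose columns are the frame's x, y, z axes.
In Python, from station import r, viewer, job, spotter gives the robot as it stands.
- The arm moves only by the tool play_rows, never from a script. Its argument "commands" is a list of rows, each an object of numbers: "fingers": the gripper command: -1 is fully open, 1 is shut, values between are in proportion; "tx", "ty", "tz": the shift along the tool's x, y, z normalised to -1 to 1, where 1 is 750 mm; "ax", "ay", "az": the turn, a rotation vector about the tool's x, y, z normalised to -1 to 1, where 1 is pi rad. In form: [{"fingers": .., "tx": .., "ty": .., "tz": .., "ax": .., "ay": .., "az": ..}, ...]. A call has 1 to 5 rows; each row is the pose to reach, as a shift and turn from the pose commanded when the call began, along the tool's axes at that moment, turning the shorter way round; what a row does not reach only later rows make up. A row lasts 1/12 s, in which the tool goes at most 41.7 mm and 7.16 degrees, less where a joint would pass 70% of its speed; a pose out of reach is approached as far as the arm can. A call with a number of a shift or a turn outside -1 to 1 is refused whole. A call with a gripper value outside its range is refused whole. The fingers move at their own pace and stop on an object; the grip force is fixed at half the most. Time passes only in rows, so rows that repeat a pose let the fingers close. It gives the time, the measured TCP pose, the force and the opening at its end, in the units of the state.
- r.sense(): the state, without advancing time (a new reading comes with each control period).
- viewer.capture(name): name is "scene" or "top"; returns a dict with "image" (400x640x3 uint8, red, green, blue), "fx", "fy", "cx", "cy" (pixels), "R" (3x3) and "t" (3): a world point X has camera coordinates R X + t. Camera axes: x right, y down, z forward; pixel columns grow to the right and rows downward; lengths in m; the calibration is good to about 2 mm. A picture is of the moment at which its call begins. There is no depth.
- job.finish_job(): hands the job in, once; it reports no verdict.
Trained networks look in a picture, given as the dict that the camera call returned (one of the last four; its "shot" number tells which), for a name from the list of things; names that differ only in an ending like _2 or _b are one class to them, and where a whole thing is asked for, a point or a joint stands for the part that bears it (a point fixed in the world has none). Each returns a list of dicts, best first, with "score" (0 to 1); they miss things now and then, are a little off and sometimes report something else, mostly with a low value. They report only what shows in the picture. A call takes as long as a camera call. They do not tell look-alikes from the thing itself.
- spotter.find_in(name, picture): "uv" ([column, row] in pixels, amid what is visible of it).
- spotter.silhouettes(name, picture): "region" (400x640 bool, what is visible of it) and "uv" ([column, row] in pixels, amid what is visible of it).
The state is a dict: "time_s": time; "joints": joint angles; "joint_velocities": joint speeds; "effort": joint torques, N m; "tcp_pos": TCP position; "ee_rot": TCP orientation; "wrist_force": force on the tool from outside, world axes, zero at the start; "moment": the same for the moment, N m; "gripper_width": opening from 0.0 (shut) to 1.0 (fully open).
Only numpy, scipy, OpenCV 4.12 (cv2) and the standard library are available. Lean on these libraries where they do the work, as an engineer would, in place of code of your own. Each camera call takes 0.05 s, during which the arm holds its last target. There are 200 camera calls.

## Working session

There is one attempt and no reset: what is moved stays moved. The work goes in short steps, Python scripts to look and compute and a tool call to move; the robot and the scene stay as the last step left them, time stands still between calls to the robot, and variables do not carry over. Pictures are saved under pics/ and viewed, about 12 in all and at most 16, crops included, and the job is handed in when it is done.

Besides the shell and the picture viewer there is one more tool, called after ">>>" as name(argument=value, ...) on one line, values as JSON. play_rows: Moves the arm, as the interface text tells. Its arguments: {"type":"object","properties":{"commands":{"type":"array"}},"required":["commands"]}

```bash
mkdir -p pics; ls; cat > h.py <<'E'
import numpy as np, cv2
from station import r, viewer, job, spotter
def save(p,name,crop=None,s=1):
    im=p["image"][:,:,::-1]
    if crop: a,b,c,d=crop; im=im[b:d,a:c]
    cv2.imwrite(f"pics/{name}.png",cv2.resize(im,None,fx=s,fy=s))
def proj(p,X):
    c=np.array(p["R"])@np.array(X)+np.array(p["t"]); return np.array([p["fx"]*c[0]/c[2]+p["cx"],p["fy"]*c[1]/c[2]+p["cy"]])
def back(p,uv,z):
    R=np.array(p["R"]);t=np.array(p["t"])
    d=R.T@np.array([(uv[0]-p["cx"])/p["fx"],(uv[1]-p["cy"])/p["fy"],1]);o=-R.T@t
    return o+d*(z-o[2])/d[2]
E
python3 - <<'E'
from h import *
np.set_printoptions(precision=4,suppress=True)
Z=dict(saucer=.007,cup_mid=.032,infuser_collar=.053,lid_mid=.005,egg_mid=.027,canister=.05,spoon_holder=.05,fish=.005)
for c in("scene","top"):
    p=viewer.capture(c); save(p,c+"0")
    R=np.array(p["R"]);print(c,p["fx"],p["cx"],p["cy"],-R.T@np.array(p["t"]),R[2])
    for n,z in Z.items():
        for d in spotter.find_in(n,p)[:4]: print(c,n,round(d["score"],2),np.round(d["uv"]),back(p,d["uv"],z)[:2])
s=r.sense();print(s["time_s"],s["tcp_pos"],s["ee_rot"],s["gripper_width"])
E
```

```text
pics
scene 442.7828863021814 313.9369454244861 200.3738466160807 [ 1.2937 -0.0664  0.74  ] [-0.6863  0.0609 -0.7247]
scene saucer 0.72 [399. 155.] [0.4666 0.2241]
scene saucer 0.7 [371. 188.] [0.5746 0.1325]
scene cup_mid 0.93 [322. 161.] [0.4965 0.0261]
scene infuser_collar 0.69 [373. 189.] [0.6236 0.1241]
scene lid_mid 0.69 [224. 173.] [ 0.479  -0.2121]
scene lid_mid 0.18 [318. 274.] [ 0.7985 -0.0165]
scene egg_mid 0.76 [271. 211.] [ 0.638  -0.1032]
scene egg_mid 0.69 [240. 232.] [ 0.6905 -0.1683]
scene egg_mid 0.51 [304. 209.] [ 0.641  -0.0299]
scene canister 0.79 [481. 197.] [0.6731 0.3491]
scene spoon_holder 0.93 [142. 217.] [ 0.6447 -0.3697]
scene spoon_holder 0.56 [317. 276.] [ 0.8321 -0.0221]
scene fish 0.85 [317. 273.] [ 0.7955 -0.0199]
top 453.6210307002601 326.23881753588904 190.32647125281028 [0.499  0.0127 1.0329] [ 0.1207 -0.0054 -0.9927]
top saucer 0.56 [230. 264.] [0.4606 0.2238]
top cup_mid 0.55 [323. 251.] [0.4877 0.0169]
top infuser_collar 0.76 [268. 192.] [0.6148 0.1338]
top lid_mid 0.58 [422. 254.] [ 0.4775 -0.2071]
top egg_mid 0.71 [404. 159.] [ 0.6903 -0.1689]
top egg_mid 0.69 [341. 182.] [ 0.6405 -0.027 ]
top egg_mid 0.62 [371. 146.] [ 0.721  -0.0959]
top egg_mid 0.47 [375. 180.] [ 0.6444 -0.1021]
top canister 0.78 [168. 170.] [0.6666 0.3542]
top spoon_holder 0.8 [500. 167.] [ 0.6661 -0.3764]
top fish 0.81 [336. 116.] [ 0.7976 -0.0189]
0.9 [ 0.1738 -0.6003  0.2416] [[ 0.     -0.2781  0.9606]
 [-0.      0.9606  0.2781]
 [-1.     -0.      0.    ]] 0.9998735841531798
```

View pics/scene0.png

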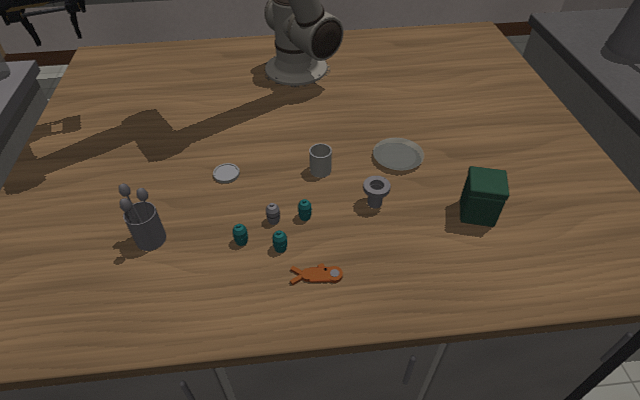

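View pics/top0.png

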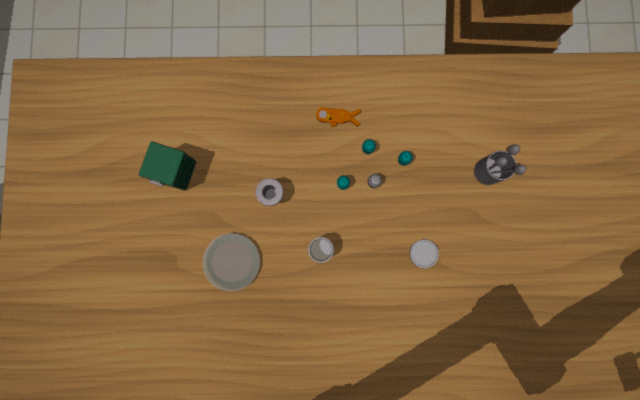

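The scene view shows the cup (320,160), saucer (398,155), infuser (375,190), lid (226,173) and steel egg (272,212). Turquoise eggs stand at (304,209), (240,234) and (280,241), and the top view agrees. Next I refine the positions with silhouettes.

```bash
cat >> h.py <<'E'
from scipy.optimize import least_squares
# profiles: (radius, height above foot)
P=dict(saucer=[(.043,0),(.064,.014)],cup_mid=[(.027,0),(.027,.064)],infuser_collar=[(.017,0),(.017,.046),(.03,.046),(.03,.06)],
 lid_mid=[(.032,0),(.032,.01)],egg_mid=[(.013,0),(.015,.012),(.015,.038),(.004,.054)])
A=np.linspace(0,2*np.pi,48)
def mask(p,n,x,y,z0=0,S=4):
    m=np.zeros((400*S,640*S),np.uint8); pr=P[n]
    for (r1,h1),(r2,h2) in zip(pr,pr[1:]):
        q=[proj(p,[x+q_*np.cos(a),y+q_*np.sin(a),z0+h]) for q_,h in((r1,h1),(r2,h2)) for a in A]
        cv2.fillConvexPoly(m,cv2.convexHull(((np.array(q)+.5)*S).astype(np.int32)),1)
    return m
def stats(m,S=1):
    v,u=np.nonzero(m); return np.array([u.mean(),v.mean()])/S+(.5/S-.5), len(u)/S/S
def regions(p,n): return [(d["score"],)+stats(d["region"]) for d in spotter.silhouettes(n,p)]
def fit(ps,n,xy,z0=0,tol=15):
    obs=[]
    for p in ps:
        e=stats(mask(p,n,*xy,z0),4)
        c=[q for q in regions(p,n) if np.linalg.norm(q[1]-e[0])<tol]
        if c: b=min(c,key=lambda q:np.linalg.norm(q[1]-e[0])); obs.append((p,b[1],b[2],e[1],b[0]))
    def one(os): return least_squares(lambda v:np.concatenate([stats(mask(o[0],n,*v,z0),4)[0]-o[1] for o in os]),xy,diff_step=.01).x
    if not obs: return None
    return one(obs),[one([o]) for o in obs],[(round(float(o[4]),2),int(o[2]),int(o[3])) for o in obs]
E
python3 - <<'E'
from h import *
np.set_printoptions(precision=4,suppress=True)
ps=[viewer.capture(c) for c in("scene","top")]
for n,xy in dict(saucer=(.463,.224),cup_mid=(.49,.02),infuser_collar=(.617,.13),lid_mid=(.478,-.21),egg_mid=(.641,-.103)).items():
    print(n,*fit(ps,n,xy))
E
```

```text
saucer [0.4659 0.2201] [array([0.4668, 0.2199]), array([0.4657, 0.22  ])] [(0.73, 1336, 1339), (0.83, 2622, 2664)]
cup_mid [0.4909 0.0212] [array([0.4918, 0.0217]), array([0.4906, 0.0206])] [(0.56, 640, 719), (0.84, 459, 522)]
infuser_collar [0.6166 0.1313] [array([0.6175, 0.1312]), array([0.6162, 0.1312])] [(0.81, 649, 691), (0.8, 607, 633)]
lid_mid [ 0.4788 -0.2102] [array([ 0.4798, -0.2094]), array([ 0.4785, -0.2108])] [(0.89, 421, 454), (0.92, 660, 678)]
egg_mid [ 0.6411 -0.1005] [array([ 0.6405, -0.1002]), array([ 0.6415, -0.101 ])] [(0.62, 246, 270), (0.59, 156, 171)]
```

>>> play_rows(commands=[{"fingers": -1, "tx": 0, "ty": 0, "tz": 0, "ax": 0.0897, "ay": 0, "az": 0}, {"fingers": -1, "tx": 0, "ty": 0, "tz": 0, "ax": 0.0897, "ay": 0, "az": 0}, {"fingers": -1, "tx": 0, "ty": 0, "tz": 0, "ax": 0.0897, "ay": 0, "az": 0}, {"fingers": -1, "tx": 0, "ty": 0, "tz": 0, "ax": 0.0897, "ay": 0, "az": 0}])

```text
time_s: 1.83
tcp_pos: [0.1738, -0.6003, 0.2415]
ee_rot: [[-0.0, 0.0, 1.0], [-0.0, 1.0, -0.0], [-1.0, -0.0, -0.0]]
wrist_force: [1.0, -0.3, 0.6]
gripper_width: 1.002
```

>>> play_rows(commands=[{"fingers": -1, "tx": 0, "ty": 0.2072, "tz": 0.1057, "ax": 0, "ay": 0, "az": 0}, {"fingers": -1, "tx": 0, "ty": 0.2072, "tz": 0.1057, "ax": 0, "ay": 0, "az": 0}, {"fingers": -1, "tx": 0, "ty": 0.2072, "tz": 0.1057, "ax": 0, "ay": 0, "az": 0}, {"fingers": -1, "tx": 0, "ty": 0.2072, "tz": 0.1057, "ax": 0, "ay": 0, "az": 0}, {"fingers": -1, "tx": 0, "ty": 0.2072, "tz": 0.1057, "ax": 0, "ay": 0, "az": 0}])

```text
time_s: 2.25
tcp_pos: [0.2543, -0.4408, 0.242]
ee_rot: [[0.001, -0.005, 1.0], [0.001, 1.0, 0.005], [-1.0, 0.001, 0.001]]
wrist_force: [-0.4, 0.8, -0.2]
gripper_width: 0.994
```

>>> play_rows(commands=[{"fingers": -1, "tx": 0, "ty": 0.2072, "tz": 0.1057, "ax": 0, "ay": 0, "az": 0}, {"fingers": -1, "tx": 0, "ty": 0.2072, "tz": 0.1057, "ax": 0, "ay": 0, "az": 0}, {"fingers": -1, "tx": 0, "ty": 0.2072, "tz": 0.1057, "ax": 0, "ay": 0, "az": 0}, {"fingers": -1, "tx": 0, "ty": 0.2072, "tz": 0.1057, "ax": 0, "ay": 0, "az": 0}, {"fingers": -1, "tx": 0, "ty": 0.2072, "tz": 0.1057, "ax": 0, "ay": 0, "az": 0}])

```text
time_s: 2.67
tcp_pos: [0.3341, -0.286, 0.2421]
ee_rot: [[0.002, -0.006, 1.0], [0.0, 1.0, 0.006], [-1.0, 0.0, 0.002]]
wrist_force: [-0.4, 0.0, 0.1]
gripper_width: 0.998
```

>>> play_rows(commands=[{"fingers": -1, "tx": 0, "ty": 0.2072, "tz": 0.1057, "ax": 0, "ay": 0, "az": 0}, {"fingers": -1, "tx": 0, "ty": 0.2072, "tz": 0.1057, "ax": 0, "ay": 0, "az": 0}, {"fingers": -1, "tx": 0, "ty": 0.2072, "tz": 0.1057, "ax": 0, "ay": 0, "az": 0}, {"fingers": -1, "tx": 0, "ty": 0.2072, "tz": 0.1057, "ax": 0, "ay": 0, "az": 0}, {"fingers": -1, "tx": 0, "ty": 0.2072, "tz": 0.1057, "ax": 0, "ay": 0, "az": 0}])

```text
time_s: 3.08
tcp_pos: [0.4142, -0.1307, 0.2421]
ee_rot: [[0.003, -0.006, 1.0], [0.0, 1.0, 0.006], [-1.0, 0.0, 0.003]]
wrist_force: [-0.4, -0.0, 0.4]
gripper_width: 1.001
```

>>> play_rows(commands=[{"fingers": -1, "tx": 0, "ty": 0.2072, "tz": 0.1057, "ax": 0, "ay": 0, "az": 0}, {"fingers": -1, "tx": 0, "ty": 0.2072, "tz": 0.1057, "ax": 0, "ay": 0, "az": 0}, {"fingers": -1, "tx": 0, "ty": 0.2072, "tz": 0.1057, "ax": 0, "ay": 0, "az": 0}, {"fingers": -1, "tx": 0, "ty": 0.2072, "tz": 0.1057, "ax": 0, "ay": 0, "az": 0}, {"fingers": -1, "tx": 0, "ty": 0.2072, "tz": 0.1057, "ax": 0, "ay": 0, "az": 0}])

```text
time_s: 3.5
tcp_pos: [0.4939, 0.0249, 0.2416]
ee_rot: [[0.002, -0.005, 1.0], [0.0, 1.0, 0.005], [-1.0, 0.0, 0.002]]
wrist_force: [0.5, -1.0, 0.5]
gripper_width: 0.997
```

>>> play_rows(commands=[{"fingers": -1, "tx": 0.12, "ty": 0, "tz": 0, "ax": 0, "ay": 0, "az": 0}, {"fingers": -1, "tx": 0.12, "ty": 0, "tz": 0, "ax": 0, "ay": 0, "az": 0}, {"fingers": -1, "tx": 0.12, "ty": 0, "tz": 0, "ax": 0, "ay": 0, "az": 0}, {"fingers": -1, "tx": 0.12, "ty": 0, "tz": 0, "ax": 0, "ay": 0, "az": 0}, {"fingers": -1, "tx": 0.12, "ty": 0, "tz": 0, "ax": 0, "ay": 0, "az": 0}])

```text
time_s: 3.92
tcp_pos: [0.4921, 0.0208, 0.1528]
ee_rot: [[0.002, -0.0, 1.0], [-0.001, 1.0, 0.0], [-1.0, -0.001, 0.002]]
wrist_force: [0.5, -0.8, 0.2]
gripper_width: 1.001
```

>>> play_rows(commands=[{"fingers": -1, "tx": 0.04, "ty": 0, "tz": -0.0015, "ax": 0, "ay": 0, "az": 0}, {"fingers": -1, "tx": 0.08, "ty": 0, "tz": -0.0015, "ax": 0, "ay": 0, "az": 0}, {"fingers": -1, "tx": 0.12, "ty": 0, "tz": -0.0015, "ax": 0, "ay": 0, "az": 0}, {"fingers": -1, "tx": 0.151, "ty": 0, "tz": -0.0015, "ax": 0, "ay": 0, "az": 0}, {"fingers": -1, "tx": 0.151, "ty": 0, "tz": -0.0015, "ax": 0, "ay": 0, "az": 0}])

```text
time_s: 4.33
tcp_pos: [0.4892, 0.0206, 0.0369]
ee_rot: [[-0.003, 0.001, 1.0], [-0.001, 1.0, -0.001], [-1.0, -0.001, -0.003]]
wrist_force: [-0.4, -0.2, 0.0]
gripper_width: 1.002
```

>>> play_rows(commands=[{"fingers": 1, "tx": 0, "ty": 0, "tz": 0, "ax": 0, "ay": 0, "az": 0}, {"fingers": 1, "tx": 0, "ty": 0, "tz": 0, "ax": 0, "ay": 0, "az": 0}, {"fingers": 1, "tx": 0, "ty": 0, "tz": 0, "ax": 0, "ay": 0, "az": 0}, {"fingers": 1, "tx": 0, "ty": 0, "tz": 0, "ax": 0, "ay": 0, "az": 0}, {"fingers": 1, "tx": 0, "ty": 0, "tz": 0, "ax": 0, "ay": 0, "az": 0}])

```text
time_s: 4.75
tcp_pos: [0.4907, 0.0215, 0.0397]
ee_rot: [[0.003, -0.0, 1.0], [0.001, 1.0, 0.0], [-1.0, 0.001, 0.003]]
wrist_force: [-0.6, -0.3, -0.2]
gripper_width: 0.705
```

>>> play_rows(commands=[{"fingers": 1, "tx": 0, "ty": 0, "tz": 0, "ax": 0, "ay": 0, "az": 0}, {"fingers": 1, "tx": 0, "ty": 0, "tz": 0, "ax": 0, "ay": 0, "az": 0}, {"fingers": 1, "tx": 0, "ty": 0, "tz": 0, "ax": 0, "ay": 0, "az": 0}, {"fingers": 1, "tx": 0, "ty": 0, "tz": 0, "ax": 0, "ay": 0, "az": 0}])

```text
time_s: 5.08
tcp_pos: [0.4903, 0.0215, 0.0391]
ee_rot: [[0.001, -0.0, 1.0], [0.0, 1.0, 0.0], [-1.0, 0.0, 0.001]]
wrist_force: [-1.9, 1.1, 6.4]
gripper_width: 0.615
```

>>> play_rows(commands=[{"fingers": 1, "tx": -0.03, "ty": 0, "tz": 0, "ax": 0, "ay": 0, "az": 0}, {"fingers": 1, "tx": -0.06, "ty": 0, "tz": 0, "ax": 0, "ay": 0, "az": 0}, {"fingers": 1, "tx": -0.09, "ty": 0, "tz": 0, "ax": 0, "ay": 0, "az": 0}, {"fingers": 1, "tx": -0.12, "ty": 0.02, "tz": 0, "ax": 0, "ay": 0, "az": 0}, {"fingers": 1, "tx": -0.12, "ty": 0.05, "tz": 0, "ax": 0, "ay": 0, "az": 0}])

```text
time_s: 5.5
tcp_pos: [0.492, 0.0589, 0.1324]
ee_rot: [[0.007, 0.001, 1.0], [0.002, 1.0, -0.002], [-1.0, 0.002, 0.007]]
wrist_force: [1.3, 0.8, -1.2]
gripper_width: 0.614
```

>>> play_rows(commands=[{"fingers": 1, "tx": 0, "ty": 0.04, "tz": -0.006, "ax": 0, "ay": 0, "az": 0}, {"fingers": 1, "tx": 0, "ty": 0.08, "tz": -0.013, "ax": 0, "ay": 0, "az": 0}, {"fingers": 1, "tx": 0, "ty": 0.12, "tz": -0.02, "ax": 0, "ay": 0, "az": 0}, {"fingers": 1, "tx": 0, "ty": 0.16, "tz": -0.026, "ax": 0, "ay": 0, "az": 0}, {"fingers": 1, "tx": 0, "ty": 0.195, "tz": -0.033, "ax": 0, "ay": 0, "az": 0}])

```text
time_s: 5.92
tcp_pos: [0.4645, 0.2066, 0.1281]
ee_rot: [[-0.0, -0.0, 1.0], [-0.0, 1.0, 0.0], [-1.0, -0.0, -0.0]]
wrist_force: [1.0, -0.3, -0.5]
gripper_width: 0.61
```

>>> play_rows(commands=[{"fingers": 1, "tx": 0, "ty": 0.02, "tz": 0, "ax": 0, "ay": 0, "az": 0}, {"fingers": 1, "tx": 0, "ty": 0.02, "tz": 0, "ax": 0, "ay": 0, "az": 0}, {"fingers": 1, "tx": 0, "ty": 0.02, "tz": 0, "ax": 0, "ay": 0, "az": 0}, {"fingers": 1, "tx": 0, "ty": 0.02, "tz": 0, "ax": 0, "ay": 0, "az": 0}, {"fingers": 1, "tx": 0, "ty": 0.02, "tz": 0, "ax": 0, "ay": 0, "az": 0}])

```text
time_s: 6.33
tcp_pos: [0.4649, 0.2188, 0.1281]
ee_rot: [[-0.001, 0.001, 1.0], [-0.001, 1.0, -0.001], [-1.0, -0.001, -0.001]]
wrist_force: [-0.1, 0.5, -1.2]
gripper_width: 0.615
```

```bash
python3 - <<'E'
from h import *
p=viewer.capture("scene"); s=r.sense(); print(s["tcp_pos"],s["wrist_force"],s["gripper_width"],s["time_s"])
save(p,"s1",(300,60,500,240),3)
z0=s["tcp_pos"][2]-.0385
m=mask(p,"cup_mid",.4659,.2201,z0);print(stats(m,4),regions(p,"cup_mid"),fit([p],"cup_mid",(.4659,.2201),z0,25))
E
```

```text
[0.46504181 0.21883982 0.12818121] [-0.11641577  0.14676136 -1.16114092] 0.6155567868838567 6.3833
(array([403.13954461, 116.82407443]), 803.5625) [(0.87, array([402.41466667, 118.20933333]), 750.0), (0.37, array([141.69068736, 220.39356984]), 1804.0)] (array([0.47072837, 0.21717588]), [array([0.47072837, 0.21717588])], [(0.87, 750, 803)])
```

>>> play_rows(commands=[{"fingers": 1, "tx": 0.03, "ty": 0.0018, "tz": 0.0007, "ax": 0, "ay": 0, "az": 0}, {"fingers": 1, "tx": 0.06, "ty": 0.0018, "tz": 0.0007, "ax": 0, "ay": 0, "az": 0}, {"fingers": 1, "tx": 0.085, "ty": 0.0018, "tz": 0.0007, "ax": 0, "ay": 0, "az": 0}, {"fingers": 1, "tx": 0.1, "ty": 0.0018, "tz": 0.0007, "ax": 0, "ay": 0, "az": 0}, {"fingers": 1, "tx": 0.107, "ty": 0.0018, "tz": 0.0007, "ax": 0, "ay": 0, "az": 0}])

```text
time_s: 6.9
tcp_pos: [0.4649, 0.2201, 0.0463]
ee_rot: [[-0.003, 0.001, 1.0], [-0.002, 1.0, -0.001], [-1.0, -0.002, -0.003]]
wrist_force: [0.0, -1.2, -0.6]
gripper_width: 0.615
```

>>> play_rows(commands=[{"fingers": 1, "tx": 0.001, "ty": 0, "tz": 0, "ax": 0, "ay": 0, "az": 0}, {"fingers": 1, "tx": 0.002, "ty": 0, "tz": 0, "ax": 0, "ay": 0, "az": 0}, {"fingers": 1, "tx": 0.003, "ty": 0, "tz": 0, "ax": 0, "ay": 0, "az": 0}, {"fingers": 1, "tx": 0.004, "ty": 0, "tz": 0, "ax": 0, "ay": 0, "az": 0}, {"fingers": 1, "tx": 0.004, "ty": 0, "tz": 0, "ax": 0, "ay": 0, "az": 0}])

```text
time_s: 7.32
tcp_pos: [0.4659, 0.2216, 0.0457]
ee_rot: [[0.001, 0.0, 1.0], [0.001, 1.0, -0.0], [-1.0, 0.001, 0.001]]
wrist_force: [-0.0, 0.1, 0.1]
gripper_width: 0.619
```

>>> play_rows(commands=[{"fingers": 1, "tx": 0.0007, "ty": 0, "tz": 0, "ax": 0, "ay": 0, "az": 0}, {"fingers": 1, "tx": 0.0014, "ty": 0, "tz": 0, "ax": 0, "ay": 0, "az": 0}, {"fingers": 1, "tx": 0.002, "ty": 0, "tz": 0, "ax": 0, "ay": 0, "az": 0}, {"fingers": 1, "tx": 0.002, "ty": 0, "tz": 0, "ax": 0, "ay": 0, "az": 0}])

```text
time_s: 7.65
tcp_pos: [0.4657, 0.2216, 0.0442]
ee_rot: [[0.0, -0.0, 1.0], [0.0, 1.0, 0.0], [-1.0, 0.0, 0.0]]
wrist_force: [-2.0, -0.6, 5.0]
gripper_width: 0.619
```

Contact at 5 N. I release slowly and retreat, then look.

>>> play_rows(commands=[{"fingers": 0, "tx": 0, "ty": 0, "tz": 0, "ax": 0, "ay": 0, "az": 0}, {"fingers": -0.3, "tx": 0, "ty": 0, "tz": 0, "ax": 0, "ay": 0, "az": 0}, {"fingers": -0.6, "tx": 0, "ty": 0, "tz": 0, "ax": 0, "ay": 0, "az": 0}, {"fingers": -1, "tx": 0, "ty": 0, "tz": 0, "ax": 0, "ay": 0, "az": 0}, {"fingers": -1, "tx": 0, "ty": 0, "tz": 0, "ax": 0, "ay": 0, "az": 0}])

```text
time_s: 8.07
tcp_pos: [0.4655, 0.2213, 0.0433]
ee_rot: [[-0.0, 0.0, 1.0], [-0.0, 1.0, -0.0], [-1.0, -0.0, -0.0]]
wrist_force: [0.5, -1.8, -0.3]
gripper_width: 0.792
```

>>> play_rows(commands=[{"fingers": -1, "tx": -0.02, "ty": 0, "tz": 0, "ax": 0, "ay": 0, "az": 0}, {"fingers": -1, "tx": -0.06, "ty": 0, "tz": 0, "ax": 0, "ay": 0, "az": 0}, {"fingers": -1, "tx": -0.11, "ty": 0, "tz": 0, "ax": 0, "ay": 0, "az": 0}, {"fingers": -1, "tx": -0.15, "ty": 0, "tz": 0, "ax": 0, "ay": 0, "az": 0}, {"fingers": -1, "tx": -0.16, "ty": 0, "tz": 0, "ax": 0, "ay": 0, "az": 0}])

```text
time_s: 8.48
tcp_pos: [0.468, 0.223, 0.1688]
ee_rot: [[0.008, -0.001, 1.0], [0.006, 1.0, 0.001], [-1.0, 0.006, 0.008]]
wrist_force: [0.2, -0.4, 0.4]
gripper_width: 0.994
```

>>> play_rows(commands=[{"fingers": -1, "tx": 0, "ty": -0.02, "tz": 0.04, "ax": 0, "ay": 0, "az": 0}, {"fingers": -1, "tx": 0, "ty": -0.045, "tz": 0.08, "ax": 0, "ay": 0, "az": 0}, {"fingers": -1, "tx": 0, "ty": -0.07, "tz": 0.12, "ax": 0, "ay": 0, "az": 0}, {"fingers": -1, "tx": 0, "ty": -0.095, "tz": 0.16, "ax": 0, "ay": 0, "az": 0}, {"fingers": -1, "tx": 0, "ty": -0.12, "tz": 0.2, "ax": 0, "ay": 0, "az": 0}])

```text
time_s: 8.9
tcp_pos: [0.6165, 0.1303, 0.1627]
ee_rot: [[-0.001, -0.0, 1.0], [-0.0, 1.0, 0.0], [-1.0, -0.0, -0.001]]
wrist_force: [0.6, 1.5, -0.2]
gripper_width: 0.999
```

```bash
python3 - <<'E'
from h import *
ps=[viewer.capture(c) for c in("scene","top")]
print("tcp",r.sense()["tcp_pos"])
save(ps[0],"s2",(300,60,500,240),3); save(ps[1],"t2",(150,130,330,310),3)
print(fit(ps,"cup_mid",(.4659,.2201),.005,25)); print(fit(ps,"saucer",(.4659,.2201)))
E
```

```text
tcp [0.6186751  0.12869064 0.16178686]
(array([0.46701579, 0.2151876 ]), [array([0.4757451 , 0.20785888]), array([0.46505681, 0.21945977])], [(0.88, 353, 706), (0.89, 634, 662)])
(array([0.46869022, 0.21875764]), [array([0.47714374, 0.21737079]), array([0.46575603, 0.21858543])], [(0.72, 729, 1347), (0.86, 1956, 2664)])
```

View pics/t2.png

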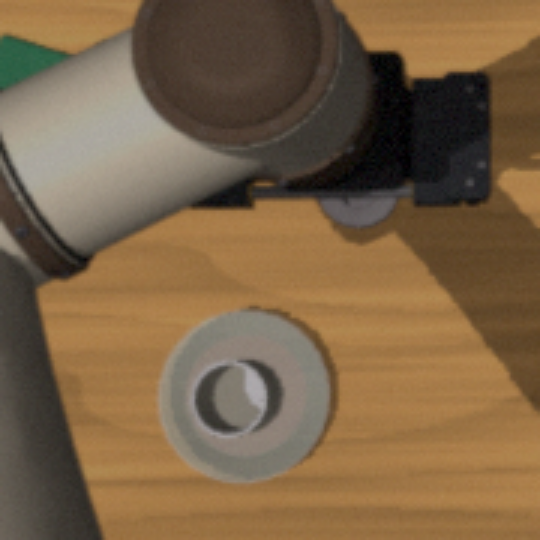

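The picture shows the cup upright inside the saucer's floor; the top fit has it within 1 mm of the saucer centre. On to the infuser.

>>> play_rows(commands=[{"fingers": -1, "tx": 0.04, "ty": 0.0025, "tz": -0.002, "ax": 0, "ay": 0, "az": 0}, {"fingers": -1, "tx": 0.08, "ty": 0.0025, "tz": -0.002, "ax": 0, "ay": 0, "az": 0}, {"fingers": -1, "tx": 0.12, "ty": 0.0025, "tz": -0.002, "ax": 0, "ay": 0, "az": 0}, {"fingers": -1, "tx": 0.141, "ty": 0.0025, "tz": -0.002, "ax": 0, "ay": 0, "az": 0}, {"fingers": -1, "tx": 0.141, "ty": 0.0025, "tz": -0.002, "ax": 0, "ay": 0, "az": 0}])

```text
time_s: 9.62
tcp_pos: [0.6103, 0.1332, 0.0538]
ee_rot: [[-0.008, -0.001, 1.0], [-0.003, 1.0, 0.001], [-1.0, -0.003, -0.008]]
wrist_force: [-1.0, -0.1, -0.4]
gripper_width: 1.002
```

>>> play_rows(commands=[{"fingers": -0.2, "tx": 0, "ty": 0, "tz": 0, "ax": 0, "ay": 0, "az": 0}])

```text
time_s: 9.7
tcp_pos: [0.6132, 0.1339, 0.0577]
ee_rot: [[-0.001, -0.002, 1.0], [-0.001, 1.0, 0.002], [-1.0, -0.001, -0.001]]
wrist_force: [0.3, 1.3, 0.6]
gripper_width: 0.971
```

>>> play_rows(commands=[{"fingers": -0.5, "tx": 0, "ty": 0, "tz": 0, "ax": 0, "ay": 0, "az": 0}, {"fingers": -0.5, "tx": 0, "ty": 0, "tz": 0, "ax": 0, "ay": 0, "az": 0}, {"fingers": -0.5, "tx": 0, "ty": 0, "tz": 0, "ax": 0, "ay": 0, "az": 0}])

```text
time_s: 9.95
tcp_pos: [0.6149, 0.1338, 0.0597]
ee_rot: [[0.003, -0.0, 1.0], [0.001, 1.0, 0.0], [-1.0, 0.001, 0.003]]
wrist_force: [0.0, 0.4, 0.5]
gripper_width: 0.794
```

>>> play_rows(commands=[{"fingers": -0.5, "tx": 0.003, "ty": -0.003, "tz": 0.0025, "ax": 0, "ay": 0, "az": 0}, {"fingers": -0.5, "tx": 0.003, "ty": -0.003, "tz": 0.0025, "ax": 0, "ay": 0, "az": 0}, {"fingers": -0.5, "tx": 0.003, "ty": -0.003, "tz": 0.0025, "ax": 0, "ay": 0, "az": 0}, {"fingers": -0.5, "tx": 0.003, "ty": -0.003, "tz": 0.0025, "ax": 0, "ay": 0, "az": 0}])

```text
time_s: 10.28
tcp_pos: [0.616, 0.1309, 0.0556]
ee_rot: [[0.0, 0.0, 1.0], [0.0, 1.0, -0.0], [-1.0, 0.0, 0.0]]
wrist_force: [0.0, -0.5, 0.2]
gripper_width: 0.748
```

>>> play_rows(commands=[{"fingers": 1, "tx": 0, "ty": 0, "tz": 0, "ax": 0, "ay": 0, "az": 0}, {"fingers": 1, "tx": 0, "ty": 0, "tz": 0, "ax": 0, "ay": 0, "az": 0}, {"fingers": 1, "tx": 0, "ty": 0, "tz": 0, "ax": 0, "ay": 0, "az": 0}, {"fingers": 1, "tx": 0, "ty": 0, "tz": 0, "ax": 0, "ay": 0, "az": 0}, {"fingers": 1, "tx": 0, "ty": 0, "tz": 0, "ax": 0, "ay": 0, "az": 0}])

```text
time_s: 10.7
tcp_pos: [0.6161, 0.1311, 0.0556]
ee_rot: [[0.0, -0.0, 1.0], [0.0, 1.0, 0.0], [-1.0, 0.0, 0.0]]
wrist_force: [1.2, 0.4, 0.8]
gripper_width: 0.685
```

>>> play_rows(commands=[{"fingers": 1, "tx": 0, "ty": 0, "tz": 0, "ax": 0, "ay": 0, "az": 0}, {"fingers": 1, "tx": 0, "ty": 0, "tz": 0, "ax": 0, "ay": 0, "az": 0}])

```text
time_s: 10.87
tcp_pos: [0.616, 0.1311, 0.0556]
ee_rot: [[0.0, -0.0, 1.0], [0.0, 1.0, 0.0], [-1.0, 0.0, 0.0]]
wrist_force: [0.4, 0.2, -0.4]
gripper_width: 0.685
```

>>> play_rows(commands=[{"fingers": 1, "tx": -0.03, "ty": 0, "tz": 0, "ax": 0, "ay": 0, "az": 0}, {"fingers": 1, "tx": -0.065, "ty": 0, "tz": 0, "ax": 0, "ay": 0, "az": 0}, {"fingers": 1, "tx": -0.1, "ty": 0, "tz": 0, "ax": 0, "ay": 0, "az": 0}, {"fingers": 1, "tx": -0.13, "ty": 0, "tz": 0, "ax": 0, "ay": 0, "az": 0}, {"fingers": 1, "tx": -0.133, "ty": 0, "tz": 0, "ax": 0, "ay": 0, "az": 0}])

```text
time_s: 11.28
tcp_pos: [0.6182, 0.1316, 0.1602]
ee_rot: [[0.008, -0.001, 1.0], [0.002, 1.0, 0.001], [-1.0, 0.002, 0.008]]
wrist_force: [0.9, 0.8, 0.8]
gripper_width: 0.684
```

>>> play_rows(commands=[{"fingers": 1, "tx": 0, "ty": 0.02, "tz": -0.034, "ax": 0, "ay": 0, "az": 0}, {"fingers": 1, "tx": 0, "ty": 0.044, "tz": -0.074, "ax": 0, "ay": 0, "az": 0}, {"fingers": 1, "tx": 0, "ty": 0.068, "tz": -0.114, "ax": 0, "ay": 0, "az": 0}, {"fingers": 1, "tx": 0, "ty": 0.092, "tz": -0.154, "ax": 0, "ay": 0, "az": 0}, {"fingers": 1, "tx": 0, "ty": 0.108, "tz": -0.183, "ax": 0, "ay": 0, "az": 0}])

```text
time_s: 11.7
tcp_pos: [0.4759, 0.2122, 0.1542]
ee_rot: [[-0.002, -0.0, 1.0], [-0.001, 1.0, 0.0], [-1.0, -0.001, -0.002]]
wrist_force: [-0.2, 0.6, -1.0]
gripper_width: 0.682
```

>>> play_rows(commands=[{"fingers": 1, "tx": 0, "ty": 0.0104, "tz": -0.0186, "ax": 0, "ay": 0, "az": 0}, {"fingers": 1, "tx": 0, "ty": 0.0104, "tz": -0.0186, "ax": 0, "ay": 0, "az": 0}, {"fingers": 1, "tx": 0, "ty": 0.0104, "tz": -0.0186, "ax": 0, "ay": 0, "az": 0}, {"fingers": 1, "tx": 0, "ty": 0.0104, "tz": -0.0186, "ax": 0, "ay": 0, "az": 0}, {"fingers": 1, "tx": 0, "ty": 0.0104, "tz": -0.0186, "ax": 0, "ay": 0, "az": 0}])

```text
time_s: 12.12
tcp_pos: [0.4653, 0.2194, 0.1549]
ee_rot: [[-0.0, 0.001, 1.0], [-0.0, 1.0, -0.001], [-1.0, -0.0, -0.0]]
wrist_force: [0.4, 1.0, -0.7]
gripper_width: 0.683
```

```bash
python3 - <<'E'
from h import *
p=viewer.capture("scene"); s=r.sense(); print(s["tcp_pos"],s["wrist_force"],s["gripper_width"],s["time_s"])
save(p,"s3",(300,40,500,220),3)
E
```

```text
[0.46535428 0.21931037 0.15490412] [ 0.26464068 -0.1615571  -1.88313601] 0.6841485644427855 12.1667
```

View pics/s3.png

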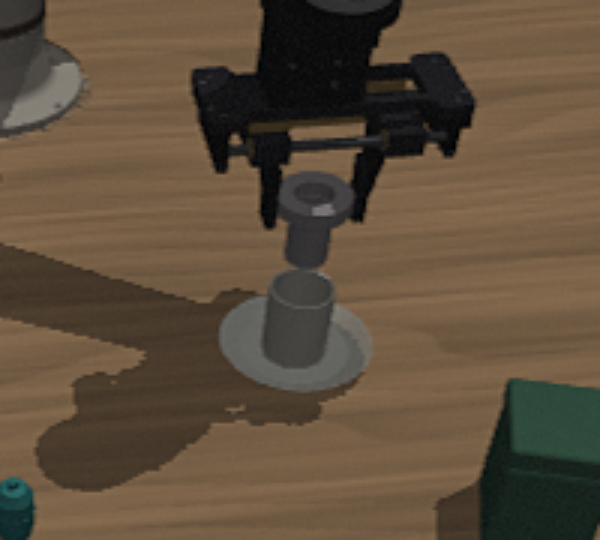

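The infuser hangs held above the cup mouth (315,200 over 300,275). I lower it.

>>> play_rows(commands=[{"fingers": 1, "tx": 0.015, "ty": 0.001, "tz": 0, "ax": 0, "ay": 0, "az": 0}, {"fingers": 1, "tx": 0.035, "ty": 0.001, "tz": 0, "ax": 0, "ay": 0, "az": 0}, {"fingers": 1, "tx": 0.055, "ty": 0.001, "tz": 0, "ax": 0, "ay": 0, "az": 0}, {"fingers": 1, "tx": 0.075, "ty": 0.001, "tz": 0, "ax": 0, "ay": 0, "az": 0}, {"fingers": 1, "tx": 0.09, "ty": 0.001, "tz": 0, "ax": 0, "ay": 0, "az": 0}])

```text
time_s: 12.58
tcp_pos: [0.465, 0.2197, 0.0863]
ee_rot: [[-0.001, 0.002, 1.0], [-0.001, 1.0, -0.002], [-1.0, -0.001, -0.001]]
wrist_force: [-0.0, -0.4, -0.4]
gripper_width: 0.685
```

>>> play_rows(commands=[{"fingers": 1, "tx": 0.003, "ty": 0, "tz": 0, "ax": 0, "ay": 0, "az": 0}, {"fingers": 1, "tx": 0.006, "ty": 0, "tz": 0, "ax": 0, "ay": 0, "az": 0}, {"fingers": 1, "tx": 0.009, "ty": 0, "tz": 0, "ax": 0, "ay": 0, "az": 0}, {"fingers": 1, "tx": 0.01, "ty": 0, "tz": 0, "ax": 0, "ay": 0, "az": 0}, {"fingers": 1, "tx": 0.01, "ty": 0, "tz": 0, "ax": 0, "ay": 0, "az": 0}])

```text
time_s: 13.0
tcp_pos: [0.4651, 0.2207, 0.0807]
ee_rot: [[0.001, 0.0, 1.0], [0.001, 1.0, -0.0], [-1.0, 0.001, 0.001]]
wrist_force: [-0.1, 0.2, -1.7]
gripper_width: 0.69
```

>>> play_rows(commands=[{"fingers": 1, "tx": 0.0005, "ty": -0.0005, "tz": 0, "ax": 0, "ay": 0, "az": 0}, {"fingers": 1, "tx": 0.0015, "ty": -0.0005, "tz": 0, "ax": 0, "ay": 0, "az": 0}, {"fingers": 1, "tx": 0.0025, "ty": -0.0005, "tz": 0, "ax": 0, "ay": 0, "az": 0}, {"fingers": 1, "tx": 0.0025, "ty": -0.0005, "tz": 0, "ax": 0, "ay": 0, "az": 0}])

```text
time_s: 13.33
tcp_pos: [0.4649, 0.2203, 0.0787]
ee_rot: [[0.0, -0.0, 1.0], [0.0, 1.0, 0.0], [-1.0, 0.0, 0.0]]
wrist_force: [-0.3, -0.3, 0.8]
gripper_width: 0.681
```

>>> play_rows(commands=[{"fingers": 0, "tx": 0, "ty": 0, "tz": 0, "ax": 0, "ay": 0, "az": 0}, {"fingers": -0.5, "tx": 0, "ty": 0, "tz": 0, "ax": 0, "ay": 0, "az": 0}, {"fingers": -1, "tx": 0, "ty": 0, "tz": 0, "ax": 0, "ay": 0, "az": 0}, {"fingers": -1, "tx": 0, "ty": 0, "tz": 0, "ax": 0, "ay": 0, "az": 0}, {"fingers": -1, "tx": 0, "ty": 0, "tz": 0, "ax": 0, "ay": 0, "az": 0}])

```text
time_s: 13.75
tcp_pos: [0.4647, 0.2202, 0.0784]
ee_rot: [[-0.0, 0.0, 1.0], [0.0, 1.0, -0.0], [-1.0, 0.0, -0.0]]
wrist_force: [1.1, 0.3, 0.7]
gripper_width: 0.896
```

>>> play_rows(commands=[{"fingers": -1, "tx": -0.01, "ty": 0, "tz": 0, "ax": 0, "ay": 0, "az": 0}, {"fingers": -1, "tx": -0.04, "ty": 0, "tz": 0, "ax": 0, "ay": 0, "az": 0}, {"fingers": -1, "tx": -0.08, "ty": 0, "tz": 0, "ax": 0, "ay": 0, "az": 0}, {"fingers": -1, "tx": -0.12, "ty": 0, "tz": 0, "ax": 0, "ay": 0, "az": 0}, {"fingers": -1, "tx": -0.14, "ty": -0.02, "tz": 0, "ax": 0, "ay": 0, "az": 0}])

```text
time_s: 14.17
tcp_pos: [0.4668, 0.2075, 0.1878]
ee_rot: [[0.007, -0.003, 1.0], [0.004, 1.0, 0.003], [-1.0, 0.004, 0.007]]
wrist_force: [1.1, 0.1, 0.8]
gripper_width: 0.999
```

>>> play_rows(commands=[{"fingers": -1, "tx": 0, "ty": -0.04, "tz": 0, "ax": 0, "ay": 0, "az": 0}, {"fingers": -1, "tx": 0, "ty": -0.09, "tz": 0.003, "ax": 0, "ay": 0, "az": 0}, {"fingers": -1, "tx": 0, "ty": -0.14, "tz": 0.006, "ax": 0, "ay": 0, "az": 0}, {"fingers": -1, "tx": 0, "ty": -0.19, "tz": 0.008, "ax": 0, "ay": 0, "az": 0}, {"fingers": -1, "tx": 0, "ty": -0.24, "tz": 0.01, "ax": 0, "ay": 0, "az": 0}])

```text
time_s: 14.58
tcp_pos: [0.472, 0.0236, 0.1843]
ee_rot: [[0.001, -0.001, 1.0], [0.0, 1.0, 0.001], [-1.0, 0.0, 0.001]]
wrist_force: [0.4, -0.3, 0.4]
gripper_width: 1.001
```

>>> play_rows(commands=[{"fingers": -1, "tx": 0, "ty": -0.05, "tz": 0.002, "ax": 0, "ay": 0, "az": 0}, {"fingers": -1, "tx": 0, "ty": -0.1, "tz": 0.004, "ax": 0, "ay": 0, "az": 0}, {"fingers": -1, "tx": 0, "ty": -0.15, "tz": 0.006, "ax": 0, "ay": 0, "az": 0}, {"fingers": -1, "tx": 0, "ty": -0.2, "tz": 0.008, "ax": 0, "ay": 0, "az": 0}, {"fingers": -1, "tx": 0, "ty": -0.24, "tz": 0.008, "ax": 0, "ay": 0, "az": 0}])

```text
time_s: 15.0
tcp_pos: [0.4781, -0.1572, 0.1842]
ee_rot: [[0.001, 0.001, 1.0], [-0.0, 1.0, -0.001], [-1.0, -0.0, 0.001]]
wrist_force: [-0.1, -0.2, -1.2]
gripper_width: 0.999
```

```bash
python3 - <<'E'
from h import *
ps=[viewer.capture(c) for c in("scene","top")]
print("tcp",r.sense()["tcp_pos"])
save(ps[0],"s4",(300,60,500,240),3)
print(fit(ps,"cup_mid",(.465,.2201),.005,25)); print(fit(ps,"saucer",(.4659,.2201)))
P["infuser_collar"]=[(.03,.046),(.03,.06)]
print(fit(ps,"infuser_collar",(.465,.2201),.023))
E
```

```text
tcp [ 0.47793116 -0.15824139  0.18380255]
(array([0.4898062 , 0.21226755]), [array([0.4898062 , 0.21226755])], [(0.86, 409, 705)])
(array([0.46920235, 0.21746757]), [array([0.47682403, 0.21799651]), array([0.46628272, 0.21577714])], [(0.76, 741, 1347), (0.67, 1748, 2664)])
(array([0.46405044, 0.21904394]), [array([0.46597483, 0.21816346]), array([0.46354299, 0.2193965 ])], [(0.71, 398, 429), (0.7, 642, 713)])
```

View pics/s4.png

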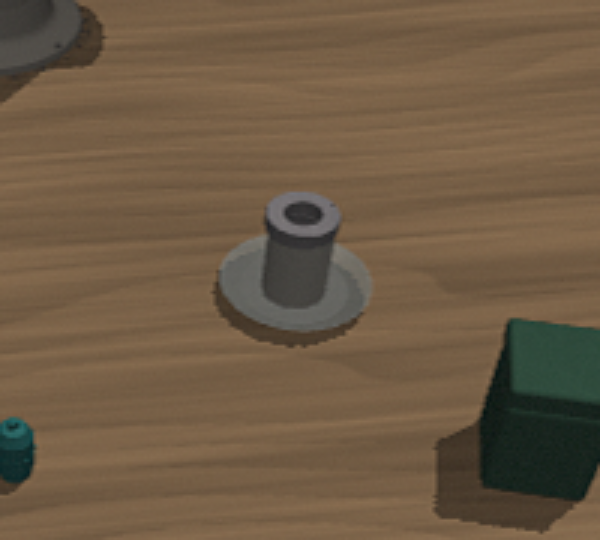

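The collar sits level on the cup's rim (302,215), fit centre about (.4645, .2195). Now the lid.

>>> play_rows(commands=[{"fingers": -1, "tx": 0, "ty": -0.04, "tz": 0, "ax": 0, "ay": 0, "az": 0}, {"fingers": -1, "tx": 0.03, "ty": -0.07, "tz": 0.001, "ax": 0, "ay": 0, "az": 0}, {"fingers": -1, "tx": 0.075, "ty": -0.07, "tz": 0.001, "ax": 0, "ay": 0, "az": 0}, {"fingers": -1, "tx": 0.12, "ty": -0.07, "tz": 0.001, "ax": 0, "ay": 0, "az": 0}, {"fingers": -1, "tx": 0.16, "ty": -0.07, "tz": 0.001, "ax": 0, "ay": 0, "az": 0}])

```text
time_s: 15.82
tcp_pos: [0.4789, -0.2066, 0.0622]
ee_rot: [[0.0, -0.001, 1.0], [0.0, 1.0, 0.001], [-1.0, 0.0, 0.0]]
wrist_force: [-0.2, -0.3, -0.3]
gripper_width: 1.003
```

>>> play_rows(commands=[{"fingers": -1, "tx": 0.02, "ty": 0, "tz": 0, "ax": 0, "ay": 0, "az": 0}, {"fingers": -1, "tx": 0.02, "ty": 0, "tz": 0, "ax": 0, "ay": 0, "az": 0}, {"fingers": -1, "tx": 0.02, "ty": 0, "tz": 0, "ax": 0, "ay": 0, "az": 0}, {"fingers": -1, "tx": 0.02, "ty": 0, "tz": 0, "ax": 0, "ay": 0, "az": 0}, {"fingers": -1, "tx": 0.02, "ty": 0, "tz": 0, "ax": 0, "ay": 0, "az": 0}])

```text
time_s: 16.23
tcp_pos: [0.4804, -0.2071, 0.0501]
ee_rot: [[0.004, -0.001, 1.0], [-0.001, 1.0, 0.001], [-1.0, -0.001, 0.004]]
wrist_force: [0.3, -0.9, -0.3]
gripper_width: 1.001
```

>>> play_rows(commands=[{"fingers": -1, "tx": 0.01, "ty": -0.004, "tz": -0.001, "ax": 0, "ay": 0, "az": 0}, {"fingers": -1, "tx": 0.02, "ty": -0.004, "tz": -0.001, "ax": 0, "ay": 0, "az": 0}, {"fingers": -1, "tx": 0.03, "ty": -0.004, "tz": -0.001, "ax": 0, "ay": 0, "az": 0}, {"fingers": -0.6, "tx": 0.035, "ty": -0.004, "tz": -0.001, "ax": 0, "ay": 0, "az": 0}, {"fingers": -0.6, "tx": 0.035, "ty": -0.004, "tz": -0.001, "ax": 0, "ay": 0, "az": 0}])

```text
time_s: 16.65
tcp_pos: [0.4773, -0.2103, 0.0209]
ee_rot: [[-0.003, 0.0, 1.0], [0.0, 1.0, -0.0], [-1.0, 0.0, -0.003]]
wrist_force: [0.4, -0.1, -0.4]
gripper_width: 0.919
```

>>> play_rows(commands=[{"fingers": -0.6, "tx": 0, "ty": 0, "tz": 0, "ax": 0, "ay": 0, "az": 0}, {"fingers": -0.6, "tx": 0, "ty": 0, "tz": 0, "ax": 0, "ay": 0, "az": 0}, {"fingers": -0.6, "tx": 0, "ty": 0, "tz": 0, "ax": 0, "ay": 0, "az": 0}, {"fingers": -0.6, "tx": 0, "ty": 0, "tz": 0, "ax": 0, "ay": 0, "az": 0}])

```text
time_s: 16.98
tcp_pos: [0.4785, -0.2104, 0.0224]
ee_rot: [[0.001, -0.0, 1.0], [-0.0, 1.0, 0.0], [-1.0, -0.0, 0.001]]
wrist_force: [-0.2, -0.2, 0.5]
gripper_width: 0.811
```

Well placed (tips about 3 mm up). I close and lift.

>>> play_rows(commands=[{"fingers": 1, "tx": 0.0007, "ty": 0, "tz": 0, "ax": 0, "ay": 0, "az": 0}, {"fingers": 1, "tx": 0.0007, "ty": 0, "tz": 0, "ax": 0, "ay": 0, "az": 0}, {"fingers": 1, "tx": 0.0007, "ty": 0, "tz": 0, "ax": 0, "ay": 0, "az": 0}, {"fingers": 1, "tx": 0.0007, "ty": 0, "tz": 0, "ax": 0, "ay": 0, "az": 0}, {"fingers": 1, "tx": 0.0007, "ty": 0, "tz": 0, "ax": 0, "ay": 0, "az": 0}])

```text
time_s: 17.4
tcp_pos: [0.4783, -0.2103, 0.0218]
ee_rot: [[0.0, -0.0, 1.0], [-0.0, 1.0, 0.0], [-1.0, -0.0, 0.0]]
wrist_force: [-1.2, 0.1, 1.6]
gripper_width: 0.726
```

>>> play_rows(commands=[{"fingers": 1, "tx": 0, "ty": 0, "tz": 0, "ax": 0, "ay": 0, "az": 0}, {"fingers": 1, "tx": 0, "ty": 0, "tz": 0, "ax": 0, "ay": 0, "az": 0}])

```text
time_s: 17.57
tcp_pos: [0.4784, -0.2103, 0.0218]
ee_rot: [[0.0, -0.0, 1.0], [-0.0, 1.0, 0.0], [-1.0, -0.0, 0.0]]
wrist_force: [0.3, 1.3, 2.3]
gripper_width: 0.723
```

>>> play_rows(commands=[{"fingers": 1, "tx": -0.02, "ty": 0, "tz": 0, "ax": 0, "ay": 0, "az": 0}, {"fingers": 1, "tx": -0.05, "ty": 0, "tz": 0, "ax": 0, "ay": 0, "az": 0}, {"fingers": 1, "tx": -0.09, "ty": 0, "tz": 0, "ax": 0, "ay": 0, "az": 0}, {"fingers": 1, "tx": -0.13, "ty": 0, "tz": 0, "ax": 0, "ay": 0, "az": 0}, {"fingers": 1, "tx": -0.16, "ty": 0.01, "tz": 0, "ax": 0, "ay": 0, "az": 0}])

```text
time_s: 17.98
tcp_pos: [0.4787, -0.2036, 0.1438]
ee_rot: [[0.002, 0.001, 1.0], [-0.001, 1.0, -0.001], [-1.0, -0.001, 0.002]]
wrist_force: [0.5, -0.7, -0.4]
gripper_width: 0.725
```

>>> play_rows(commands=[{"fingers": 1, "tx": -0.01, "ty": 0.04, "tz": -0.002, "ax": 0, "ay": 0, "az": 0}, {"fingers": 1, "tx": -0.01, "ty": 0.09, "tz": -0.004, "ax": 0, "ay": 0, "az": 0}, {"fingers": 1, "tx": -0.01, "ty": 0.14, "tz": -0.006, "ax": 0, "ay": 0, "az": 0}, {"fingers": 1, "tx": -0.01, "ty": 0.19, "tz": -0.008, "ax": 0, "ay": 0, "az": 0}, {"fingers": 1, "tx": -0.01, "ty": 0.24, "tz": -0.01, "ax": 0, "ay": 0, "az": 0}])

```text
time_s: 18.4
tcp_pos: [0.4701, -0.0214, 0.1491]
ee_rot: [[-0.0, 0.001, 1.0], [0.0, 1.0, -0.001], [-1.0, 0.0, -0.0]]
wrist_force: [1.1, -0.5, -0.8]
gripper_width: 0.725
```

>>> play_rows(commands=[{"fingers": 1, "tx": 0, "ty": 0.05, "tz": -0.002, "ax": 0, "ay": 0, "az": 0}, {"fingers": 1, "tx": 0, "ty": 0.1, "tz": -0.004, "ax": 0, "ay": 0, "az": 0}, {"fingers": 1, "tx": 0, "ty": 0.15, "tz": -0.006, "ax": 0, "ay": 0, "az": 0}, {"fingers": 1, "tx": 0, "ty": 0.2, "tz": -0.008, "ax": 0, "ay": 0, "az": 0}, {"fingers": 1, "tx": 0, "ty": 0.24, "tz": -0.009, "ax": 0, "ay": 0, "az": 0}])

```text
time_s: 18.82
tcp_pos: [0.4634, 0.1595, 0.1491]
ee_rot: [[0.0, -0.001, 1.0], [0.0, 1.0, 0.001], [-1.0, 0.0, 0.0]]
wrist_force: [1.1, 0.0, 0.0]
gripper_width: 0.724
```

>>> play_rows(commands=[{"fingers": 1, "tx": 0, "ty": 0.03, "tz": 0, "ax": 0, "ay": 0, "az": 0}, {"fingers": 1, "tx": 0, "ty": 0.06, "tz": 0, "ax": 0, "ay": 0, "az": 0}, {"fingers": 1, "tx": 0, "ty": 0.075, "tz": 0, "ax": 0, "ay": 0, "az": 0}, {"fingers": 1, "tx": 0, "ty": 0.08, "tz": 0, "ax": 0, "ay": 0, "az": 0}, {"fingers": 1, "tx": 0, "ty": 0.08, "tz": 0, "ax": 0, "ay": 0, "az": 0}])

```text
time_s: 19.23
tcp_pos: [0.4638, 0.2173, 0.1488]
ee_rot: [[-0.001, -0.001, 1.0], [-0.0, 1.0, 0.001], [-1.0, -0.0, -0.001]]
wrist_force: [0.8, 1.0, -1.6]
gripper_width: 0.722
```

>>> play_rows(commands=[{"fingers": 1, "tx": 0, "ty": 0, "tz": 0, "ax": 0, "ay": 0, "az": 0}, {"fingers": 1, "tx": 0, "ty": 0, "tz": 0, "ax": 0, "ay": 0, "az": 0}, {"fingers": 1, "tx": 0, "ty": 0, "tz": 0, "ax": 0, "ay": 0, "az": 0}])

```text
time_s: 19.48
tcp_pos: [0.464, 0.216, 0.1492]
ee_rot: [[-0.0, 0.002, 1.0], [-0.0, 1.0, -0.002], [-1.0, -0.0, -0.0]]
wrist_force: [0.7, -0.7, 0.1]
gripper_width: 0.723
```

```bash
python3 - <<'E'
from h import *
p=viewer.capture("scene"); s=r.sense(); print(s["tcp_pos"],s["wrist_force"],s["gripper_width"],s["time_s"])
save(p,"s5",(300,40,500,220),3)
z0=s["tcp_pos"][2]-.0218
print(fit([p],"lid_mid",(.4645,.2196),z0,25))
E
```

```text
[0.46401318 0.21618131 0.14920709] [-1.02032534 -1.43375856 -0.86944113] 0.726993616209196 19.5333
(array([0.46587043, 0.21505237]), [array([0.46587043, 0.21505237])], [(0.64, 391, 464)])
```

View pics/s5.png

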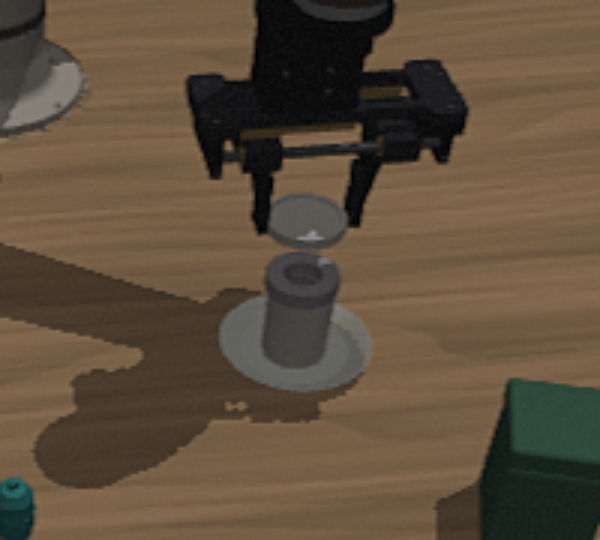

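The lid is level above the collar (307,220 over 302,272) and needs about 3 mm more in +y.

>>> play_rows(commands=[{"fingers": 1, "tx": 0, "ty": 0.0043, "tz": 0, "ax": 0, "ay": 0, "az": 0}, {"fingers": 1, "tx": 0.02, "ty": 0.0043, "tz": 0, "ax": 0, "ay": 0, "az": 0}, {"fingers": 1, "tx": 0.035, "ty": 0.0043, "tz": 0, "ax": 0, "ay": 0, "az": 0}, {"fingers": 1, "tx": 0.045, "ty": 0.0043, "tz": 0, "ax": 0, "ay": 0, "az": 0}, {"fingers": 1, "tx": 0.052, "ty": 0.0043, "tz": 0, "ax": 0, "ay": 0, "az": 0}])

```text
time_s: 20.0
tcp_pos: [0.4638, 0.2202, 0.1093]
ee_rot: [[-0.001, 0.0, 1.0], [-0.001, 1.0, -0.0], [-1.0, -0.001, -0.001]]
wrist_force: [0.4, -0.4, -0.3]
gripper_width: 0.727
```

>>> play_rows(commands=[{"fingers": 1, "tx": 0.002, "ty": 0, "tz": 0, "ax": 0, "ay": 0, "az": 0}, {"fingers": 1, "tx": 0.004, "ty": 0, "tz": 0, "ax": 0, "ay": 0, "az": 0}, {"fingers": 1, "tx": 0.005, "ty": 0, "tz": 0, "ax": 0, "ay": 0, "az": 0}, {"fingers": 1, "tx": 0.005, "ty": 0, "tz": 0, "ax": 0, "ay": 0, "az": 0}, {"fingers": 1, "tx": 0.005, "ty": 0, "tz": 0, "ax": 0, "ay": 0, "az": 0}])

```text
time_s: 20.42
tcp_pos: [0.4642, 0.2206, 0.1068]
ee_rot: [[0.001, -0.0, 1.0], [0.001, 1.0, 0.0], [-1.0, 0.001, 0.001]]
wrist_force: [-0.1, -0.5, -0.1]
gripper_width: 0.724
```

>>> play_rows(commands=[{"fingers": 1, "tx": 0.0006, "ty": -0.001, "tz": 0, "ax": 0, "ay": 0, "az": 0}, {"fingers": 1, "tx": 0.0013, "ty": -0.001, "tz": 0, "ax": 0, "ay": 0, "az": 0}, {"fingers": 1, "tx": 0.002, "ty": -0.001, "tz": 0, "ax": 0, "ay": 0, "az": 0}, {"fingers": 1, "tx": 0.002, "ty": -0.001, "tz": 0, "ax": 0, "ay": 0, "az": 0}, {"fingers": 1, "tx": 0.002, "ty": -0.001, "tz": 0, "ax": 0, "ay": 0, "az": 0}])

```text
time_s: 20.83
tcp_pos: [0.464, 0.2196, 0.1049]
ee_rot: [[-0.0, 0.0, 1.0], [0.0, 1.0, -0.0], [-1.0, 0.0, -0.0]]
wrist_force: [-0.3, -0.6, 0.0]
gripper_width: 0.725
```

>>> play_rows(commands=[{"fingers": 1, "tx": 0.0004, "ty": 0, "tz": 0, "ax": 0, "ay": 0, "az": 0}, {"fingers": 1, "tx": 0.0008, "ty": 0, "tz": 0, "ax": 0, "ay": 0, "az": 0}, {"fingers": 1, "tx": 0.0008, "ty": 0, "tz": 0, "ax": 0, "ay": 0, "az": 0}])

```text
time_s: 21.08
tcp_pos: [0.4641, 0.2197, 0.1048]
ee_rot: [[0.0, -0.0, 1.0], [0.0, 1.0, 0.0], [-1.0, 0.0, 0.0]]
wrist_force: [-1.9, -0.2, 3.6]
gripper_width: 0.725
```

```bash
python3 - <<'E'
from h import *
s=r.sense(); print(s["tcp_pos"],s["wrist_force"],s["time_s"])
E
```

```text
[0.46408165 0.21969699 0.10475491] [-1.86228641 -0.17896443  3.57892598] 21.0833
```

Contact at about 3.6 N. I release, rise and head for the egg.

>>> play_rows(commands=[{"fingers": 0, "tx": 0, "ty": 0, "tz": 0, "ax": 0, "ay": 0, "az": 0}, {"fingers": -0.6, "tx": 0, "ty": 0, "tz": 0, "ax": 0, "ay": 0, "az": 0}, {"fingers": -1, "tx": 0, "ty": 0, "tz": 0, "ax": 0, "ay": 0, "az": 0}, {"fingers": -1, "tx": 0, "ty": 0, "tz": 0, "ax": 0, "ay": 0, "az": 0}, {"fingers": -1, "tx": 0, "ty": 0, "tz": 0, "ax": 0, "ay": 0, "az": 0}])

```text
time_s: 21.5
tcp_pos: [0.4639, 0.2196, 0.104]
ee_rot: [[-0.0, 0.0, 1.0], [-0.0, 1.0, -0.0], [-1.0, -0.0, -0.0]]
wrist_force: [0.3, -0.1, 0.4]
gripper_width: 0.938
```

>>> play_rows(commands=[{"fingers": -1, "tx": -0.01, "ty": 0, "tz": 0, "ax": 0, "ay": 0, "az": 0}, {"fingers": -1, "tx": -0.04, "ty": 0, "tz": 0, "ax": 0, "ay": 0, "az": 0}, {"fingers": -1, "tx": -0.08, "ty": 0, "tz": 0, "ax": 0, "ay": 0, "az": 0}, {"fingers": -1, "tx": -0.11, "ty": 0, "tz": 0, "ax": 0, "ay": 0, "az": 0}, {"fingers": -1, "tx": -0.11, "ty": -0.02, "tz": 0.01, "ax": 0, "ay": 0, "az": 0}])

```text
time_s: 21.92
tcp_pos: [0.4739, 0.2076, 0.1926]
ee_rot: [[0.01, -0.004, 1.0], [0.006, 1.0, 0.004], [-1.0, 0.006, 0.01]]
wrist_force: [0.4, 1.3, 0.2]
gripper_width: 0.999
```

>>> play_rows(commands=[{"fingers": -0.4, "tx": 0, "ty": -0.04, "tz": 0.022, "ax": 0, "ay": 0, "az": 0}, {"fingers": -0.4, "tx": 0, "ty": -0.08, "tz": 0.044, "ax": 0, "ay": 0, "az": 0}, {"fingers": -0.4, "tx": 0, "ty": -0.12, "tz": 0.066, "ax": 0, "ay": 0, "az": 0}, {"fingers": -0.4, "tx": 0, "ty": -0.16, "tz": 0.088, "ax": 0, "ay": 0, "az": 0}, {"fingers": -0.4, "tx": 0, "ty": -0.2, "tz": 0.11, "ax": 0, "ay": 0, "az": 0}])

```text
time_s: 22.33
tcp_pos: [0.5546, 0.0532, 0.1875]
ee_rot: [[0.001, -0.0, 1.0], [0.0, 1.0, 0.0], [-1.0, 0.0, 0.001]]
wrist_force: [0.7, 1.5, -0.2]
gripper_width: 0.739
```

>>> play_rows(commands=[{"fingers": -0.4, "tx": 0, "ty": -0.04, "tz": 0.022, "ax": 0, "ay": 0, "az": 0}, {"fingers": -0.4, "tx": 0, "ty": -0.08, "tz": 0.044, "ax": 0, "ay": 0, "az": 0}, {"fingers": -0.4, "tx": 0, "ty": -0.12, "tz": 0.066, "ax": 0, "ay": 0, "az": 0}, {"fingers": -0.4, "tx": 0, "ty": -0.16, "tz": 0.088, "ax": 0, "ay": 0, "az": 0}, {"fingers": -0.4, "tx": 0, "ty": -0.2, "tz": 0.11, "ax": 0, "ay": 0, "az": 0}])

```text
time_s: 22.75
tcp_pos: [0.6371, -0.097, 0.1872]
ee_rot: [[0.0, 0.0, 1.0], [-0.0, 1.0, -0.0], [-1.0, -0.0, 0.0]]
wrist_force: [0.7, 0.3, 0.7]
gripper_width: 0.698
```

```bash
python3 - <<'E'
from h import *
ps=[viewer.capture(c) for c in("scene","top")]
s=r.sense();print("tcp",s["tcp_pos"],s["gripper_width"])
save(ps[0],"s6",(230,60,470,260),3); save(ps[1],"t6",(150,130,390,310),3)
print(fit(ps,"lid_mid",(.4643,.2197),.083))
print(fit(ps,"egg_mid",(.641,-.1005),tol=10))
E
```

```text
tcp [ 0.63805283 -0.09935835  0.18637005] 0.6990657081801096
(array([0.46453217, 0.21774581]), [array([0.46587822, 0.21715037]), array([0.46417879, 0.21793028])], [(0.95, 428, 448), (0.82, 772, 814)])
(array([ 0.64198248, -0.10125075]), [array([ 0.64198248, -0.10125075])], [(0.66, 237, 270)])
```

View pics/s6.png

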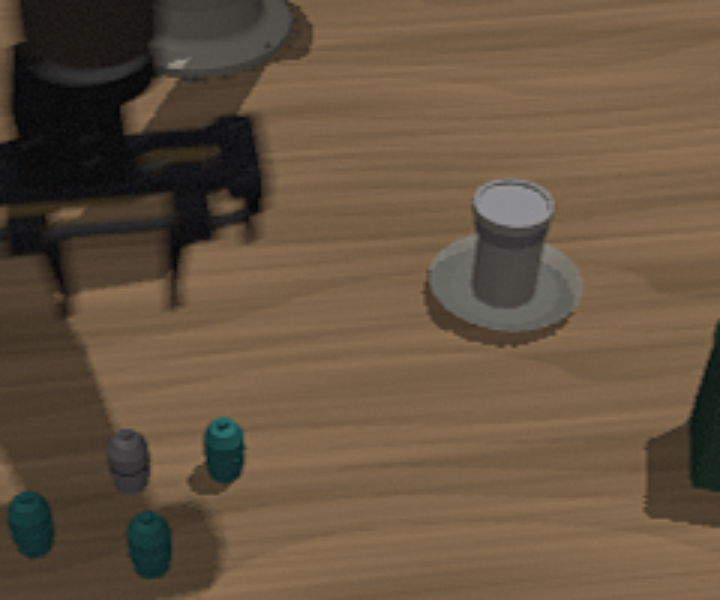

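The lid lies flat on the collar (513,205), 1–2 mm off at most. The grey egg is at (128,460), clear of the turquoise ones, and the jaws are open about 61 mm.

>>> play_rows(commands=[{"fingers": -0.3, "tx": 0.04, "ty": -0.003, "tz": 0.0045, "ax": 0, "ay": 0, "az": 0}, {"fingers": -0.3, "tx": 0.08, "ty": -0.003, "tz": 0.0045, "ax": 0, "ay": 0, "az": 0}, {"fingers": -0.3, "tx": 0.12, "ty": -0.003, "tz": 0.0045, "ax": 0, "ay": 0, "az": 0}, {"fingers": -0.3, "tx": 0.135, "ty": -0.003, "tz": 0.0045, "ax": 0, "ay": 0, "az": 0}, {"fingers": -0.3, "tx": 0.135, "ty": -0.003, "tz": 0.0045, "ax": 0, "ay": 0, "az": 0}])

```text
time_s: 23.47
tcp_pos: [0.6375, -0.0965, 0.0826]
ee_rot: [[-0.007, -0.001, 1.0], [-0.0, 1.0, 0.001], [-1.0, -0.0, -0.007]]
wrist_force: [-0.2, -0.4, 0.8]
gripper_width: 0.651
```

>>> play_rows(commands=[{"fingers": -0.3, "tx": 0, "ty": 0, "tz": 0, "ax": 0, "ay": 0, "az": 0}, {"fingers": -0.3, "tx": 0, "ty": 0, "tz": 0, "ax": 0, "ay": 0, "az": 0}, {"fingers": -0.3, "tx": 0, "ty": 0, "tz": 0, "ax": 0, "ay": 0, "az": 0}, {"fingers": -0.3, "tx": 0, "ty": 0, "tz": 0, "ax": 0, "ay": 0, "az": 0}, {"fingers": -0.3, "tx": 0, "ty": 0, "tz": 0, "ax": 0, "ay": 0, "az": 0}])

```text
time_s: 23.88
tcp_pos: [0.6405, -0.0975, 0.0869]
ee_rot: [[0.002, -0.0, 1.0], [0.0, 1.0, 0.0], [-1.0, 0.0, 0.002]]
wrist_force: [0.0, 1.1, -0.5]
gripper_width: 0.646
```

>>> play_rows(commands=[{"fingers": -0.3, "tx": 0, "ty": -0.0043, "tz": 0.001, "ax": 0, "ay": 0, "az": 0}, {"fingers": -0.3, "tx": 0.02, "ty": -0.0043, "tz": 0.001, "ax": 0, "ay": 0, "az": 0}, {"fingers": -0.3, "tx": 0.045, "ty": -0.0043, "tz": 0.001, "ax": 0, "ay": 0, "az": 0}, {"fingers": -0.3, "tx": 0.065, "ty": -0.0043, "tz": 0.001, "ax": 0, "ay": 0, "az": 0}, {"fingers": -0.3, "tx": 0.076, "ty": -0.0043, "tz": 0.001, "ax": 0, "ay": 0, "az": 0}])

```text
time_s: 24.3
tcp_pos: [0.6396, -0.1011, 0.0268]
ee_rot: [[-0.003, 0.001, 1.0], [0.0, 1.0, -0.001], [-1.0, 0.0, -0.003]]
wrist_force: [-0.4, -0.2, 0.1]
gripper_width: 0.649
```

>>> play_rows(commands=[{"fingers": 0, "tx": 0, "ty": 0, "tz": 0, "ax": 0, "ay": 0, "az": 0}, {"fingers": 0, "tx": 0, "ty": 0, "tz": 0, "ax": 0, "ay": 0, "az": 0}, {"fingers": 0, "tx": 0, "ty": 0, "tz": 0, "ax": 0, "ay": 0, "az": 0}, {"fingers": 0, "tx": 0, "ty": 0, "tz": 0, "ax": 0, "ay": 0, "az": 0}, {"fingers": 0, "tx": 0, "ty": 0, "tz": 0, "ax": 0, "ay": 0, "az": 0}])

```text
time_s: 24.72
tcp_pos: [0.6413, -0.1008, 0.0297]
ee_rot: [[0.002, -0.0, 1.0], [0.0, 1.0, 0.0], [-1.0, 0.0, 0.002]]
wrist_force: [-0.5, 0.6, 0.8]
gripper_width: 0.506
```

>>> play_rows(commands=[{"fingers": 0.4, "tx": 0, "ty": 0, "tz": 0, "ax": 0, "ay": 0, "az": 0}, {"fingers": 1, "tx": 0, "ty": 0, "tz": 0, "ax": 0, "ay": 0, "az": 0}, {"fingers": 1, "tx": 0, "ty": 0, "tz": 0, "ax": 0, "ay": 0, "az": 0}, {"fingers": 1, "tx": 0, "ty": 0, "tz": 0, "ax": 0, "ay": 0, "az": 0}, {"fingers": 1, "tx": 0, "ty": 0, "tz": 0, "ax": 0, "ay": 0, "az": 0}])

```text
time_s: 25.13
tcp_pos: [0.6408, -0.1008, 0.0289]
ee_rot: [[0.0, -0.0, 1.0], [0.0, 1.0, 0.0], [-1.0, 0.0, 0.0]]
wrist_force: [-0.5, 0.8, 1.7]
gripper_width: 0.331
```

>>> play_rows(commands=[{"fingers": 1, "tx": 0, "ty": 0, "tz": 0, "ax": 0, "ay": 0, "az": 0}, {"fingers": 1, "tx": 0, "ty": 0, "tz": 0, "ax": 0, "ay": 0, "az": 0}, {"fingers": 1, "tx": 0, "ty": 0, "tz": 0, "ax": 0, "ay": 0, "az": 0}])

```text
time_s: 25.38
tcp_pos: [0.6408, -0.1008, 0.0288]
ee_rot: [[0.0, -0.0, 1.0], [0.0, 1.0, 0.0], [-1.0, 0.0, 0.0]]
wrist_force: [-0.6, 1.0, 2.4]
gripper_width: 0.332
```

>>> play_rows(commands=[{"fingers": 1, "tx": -0.03, "ty": 0, "tz": 0, "ax": 0, "ay": 0, "az": 0}, {"fingers": 1, "tx": -0.07, "ty": 0, "tz": 0, "ax": 0, "ay": 0, "az": 0}, {"fingers": 1, "tx": -0.11, "ty": 0, "tz": 0, "ax": 0, "ay": 0, "az": 0}, {"fingers": 1, "tx": -0.15, "ty": 0, "tz": 0, "ax": 0, "ay": 0, "az": 0}, {"fingers": 1, "tx": -0.18, "ty": 0.01, "tz": -0.006, "ax": 0, "ay": 0, "az": 0}])

```text
time_s: 25.8
tcp_pos: [0.6371, -0.0943, 0.1658]
ee_rot: [[0.003, 0.001, 1.0], [-0.001, 1.0, -0.001], [-1.0, -0.001, 0.003]]
wrist_force: [0.4, 0.2, 0.1]
gripper_width: 0.334
```

>>> play_rows(commands=[{"fingers": 1, "tx": 0, "ty": 0.036, "tz": -0.02, "ax": 0, "ay": 0, "az": 0}, {"fingers": 1, "tx": 0, "ty": 0.072, "tz": -0.04, "ax": 0, "ay": 0, "az": 0}, {"fingers": 1, "tx": 0, "ty": 0.11, "tz": -0.06, "ax": 0, "ay": 0, "az": 0}, {"fingers": 1, "tx": 0, "ty": 0.15, "tz": -0.082, "ax": 0, "ay": 0, "az": 0}, {"fingers": 1, "tx": 0, "ty": 0.19, "tz": -0.105, "ax": 0, "ay": 0, "az": 0}])

```text
time_s: 26.22
tcp_pos: [0.5563, 0.0501, 0.1631]
ee_rot: [[-0.001, 0.001, 1.0], [-0.0, 1.0, -0.001], [-1.0, -0.0, -0.001]]
wrist_force: [0.4, 0.8, -0.9]
gripper_width: 0.334
```

>>> play_rows(commands=[{"fingers": 1, "tx": 0, "ty": 0.04, "tz": -0.022, "ax": 0, "ay": 0, "az": 0}, {"fingers": 1, "tx": 0, "ty": 0.08, "tz": -0.044, "ax": 0, "ay": 0, "az": 0}, {"fingers": 1, "tx": 0, "ty": 0.12, "tz": -0.066, "ax": 0, "ay": 0, "az": 0}, {"fingers": 1, "tx": 0, "ty": 0.16, "tz": -0.088, "ax": 0, "ay": 0, "az": 0}, {"fingers": 1, "tx": 0, "ty": 0.19, "tz": -0.105, "ax": 0, "ay": 0, "az": 0}])

```text
time_s: 26.63
tcp_pos: [0.4772, 0.1933, 0.1633]
ee_rot: [[-0.0, -0.001, 1.0], [0.0, 1.0, 0.001], [-1.0, 0.0, -0.0]]
wrist_force: [0.6, -0.5, -1.0]
gripper_width: 0.333
```

>>> play_rows(commands=[{"fingers": 1, "tx": 0, "ty": 0.025, "tz": -0.014, "ax": 0, "ay": 0, "az": 0}, {"fingers": 1, "tx": 0, "ty": 0.036, "tz": -0.02, "ax": 0, "ay": 0, "az": 0}, {"fingers": 1, "tx": 0, "ty": 0.036, "tz": -0.02, "ax": 0, "ay": 0, "az": 0}, {"fingers": 1, "tx": 0, "ty": 0.036, "tz": -0.02, "ax": 0, "ay": 0, "az": 0}, {"fingers": 1, "tx": 0, "ty": 0.036, "tz": -0.02, "ax": 0, "ay": 0, "az": 0}])

```text
time_s: 27.05
tcp_pos: [0.4639, 0.2179, 0.1634]
ee_rot: [[-0.0, 0.001, 1.0], [-0.0, 1.0, -0.001], [-1.0, -0.0, -0.0]]
wrist_force: [-0.1, 0.2, 0.3]
gripper_width: 0.337
```

>>> play_rows(commands=[{"fingers": 1, "tx": 0, "ty": 0, "tz": 0, "ax": 0, "ay": 0, "az": 0}, {"fingers": 1, "tx": 0, "ty": 0, "tz": 0, "ax": 0, "ay": 0, "az": 0}, {"fingers": 1, "tx": 0, "ty": 0, "tz": 0, "ax": 0, "ay": 0, "az": 0}])

```text
time_s: 27.3
tcp_pos: [0.464, 0.218, 0.1635]
ee_rot: [[-0.0, 0.001, 1.0], [-0.0, 1.0, -0.001], [-1.0, -0.0, -0.0]]
wrist_force: [0.2, -0.8, -1.4]
gripper_width: 0.333
```

```bash
python3 - <<'E'
from h import *
p=viewer.capture("scene"); s=r.sense(); print(s["tcp_pos"],s["wrist_force"],s["gripper_width"],s["time_s"])
save(p,"s7",(300,40,500,220),3)
z0=s["tcp_pos"][2]-.0288
print(fit([p],"egg_mid",(.4645,.2185),z0,25),fit([p],"lid_mid",(.4645,.2185),.083,25))
E
```

```text
[0.4639161  0.21809054 0.16351002] [-0.06935206 -0.40289249 -0.49429629] 0.33328071709570034 27.35
(array([0.46653076, 0.21688885]), [array([0.46653076, 0.21688885])], [(0.59, 248, 285)]) (array([0.46479402, 0.2173259 ]), [array([0.46479402, 0.2173259 ])], [(0.89, 457, 448)])
```

View pics/s7.png

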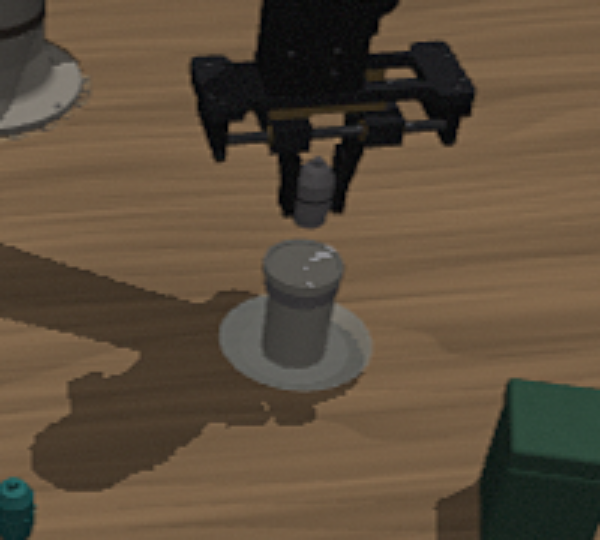

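The egg is upright above the lid (313,195 over 302,265) and aligned within 1–2 mm. I lower it.

>>> play_rows(commands=[{"fingers": 1, "tx": 0.012, "ty": 0.0005, "tz": 0, "ax": 0, "ay": 0, "az": 0}, {"fingers": 1, "tx": 0.025, "ty": 0.0005, "tz": 0, "ax": 0, "ay": 0, "az": 0}, {"fingers": 1, "tx": 0.037, "ty": 0.0005, "tz": 0, "ax": 0, "ay": 0, "az": 0}, {"fingers": 1, "tx": 0.046, "ty": 0.0005, "tz": 0, "ax": 0, "ay": 0, "az": 0}, {"fingers": 1, "tx": 0.052, "ty": 0.0005, "tz": 0, "ax": 0, "ay": 0, "az": 0}])

```text
time_s: 27.87
tcp_pos: [0.463, 0.2186, 0.1228]
ee_rot: [[-0.002, 0.0, 1.0], [-0.002, 1.0, -0.0], [-1.0, -0.002, -0.002]]
wrist_force: [-0.3, 0.4, -1.0]
gripper_width: 0.336
```

>>> play_rows(commands=[{"fingers": 1, "tx": 0.002, "ty": 0, "tz": 0, "ax": 0, "ay": 0, "az": 0}, {"fingers": 1, "tx": 0.004, "ty": 0, "tz": 0, "ax": 0, "ay": 0, "az": 0}, {"fingers": 1, "tx": 0.006, "ty": 0, "tz": 0, "ax": 0, "ay": 0, "az": 0}, {"fingers": 1, "tx": 0.006, "ty": 0, "tz": 0, "ax": 0, "ay": 0, "az": 0}, {"fingers": 1, "tx": 0.006, "ty": 0, "tz": 0, "ax": 0, "ay": 0, "az": 0}])

```text
time_s: 28.28
tcp_pos: [0.4638, 0.2192, 0.1203]
ee_rot: [[0.0, -0.0, 1.0], [0.0, 1.0, 0.0], [-1.0, 0.0, 0.0]]
wrist_force: [0.6, 0.7, -0.5]
gripper_width: 0.334
```

>>> play_rows(commands=[{"fingers": 1, "tx": 0.0006, "ty": 0, "tz": 0, "ax": 0, "ay": 0, "az": 0}, {"fingers": 1, "tx": 0.0012, "ty": 0, "tz": 0, "ax": 0, "ay": 0, "az": 0}, {"fingers": 1, "tx": 0.0018, "ty": 0, "tz": 0, "ax": 0, "ay": 0, "az": 0}, {"fingers": 1, "tx": 0.0018, "ty": 0, "tz": 0, "ax": 0, "ay": 0, "az": 0}, {"fingers": 1, "tx": 0.0018, "ty": 0, "tz": 0, "ax": 0, "ay": 0, "az": 0}])

```text
time_s: 28.7
tcp_pos: [0.4637, 0.2191, 0.1188]
ee_rot: [[0.0, -0.0, 1.0], [0.0, 1.0, 0.0], [-1.0, 0.0, 0.0]]
wrist_force: [-1.5, -0.8, -0.1]
gripper_width: 0.336
```

>>> play_rows(commands=[{"fingers": 1, "tx": 0.0005, "ty": 0, "tz": 0, "ax": 0, "ay": 0, "az": 0}, {"fingers": 1, "tx": 0.0007, "ty": 0, "tz": 0, "ax": 0, "ay": 0, "az": 0}, {"fingers": 1, "tx": 0.0007, "ty": 0, "tz": 0, "ax": 0, "ay": 0, "az": 0}])

```text
time_s: 28.95
tcp_pos: [0.4638, 0.2191, 0.1187]
ee_rot: [[0.001, -0.0, 1.0], [0.0, 1.0, 0.0], [-1.0, 0.0, 0.001]]
wrist_force: [-1.5, -1.2, 4.5]
gripper_width: 0.333
```

Contact at 4.5 N. I release, rise straight up and move away.

>>> play_rows(commands=[{"fingers": 0.25, "tx": 0, "ty": 0, "tz": 0, "ax": 0, "ay": 0, "az": 0}, {"fingers": 0.1, "tx": 0, "ty": 0, "tz": 0, "ax": 0, "ay": 0, "az": 0}, {"fingers": -0.3, "tx": 0, "ty": 0, "tz": 0, "ax": 0, "ay": 0, "az": 0}, {"fingers": -0.5, "tx": 0, "ty": 0, "tz": 0, "ax": 0, "ay": 0, "az": 0}, {"fingers": -0.5, "tx": 0, "ty": 0, "tz": 0, "ax": 0, "ay": 0, "az": 0}])

```text
time_s: 29.37
tcp_pos: [0.4635, 0.219, 0.1179]
ee_rot: [[-0.0, 0.0, 1.0], [-0.0, 1.0, -0.0], [-1.0, -0.0, -0.0]]
wrist_force: [-0.2, 0.3, -0.1]
gripper_width: 0.591
```

>>> play_rows(commands=[{"fingers": -0.5, "tx": 0, "ty": 0, "tz": 0, "ax": 0, "ay": 0, "az": 0}, {"fingers": -0.5, "tx": -0.01, "ty": 0, "tz": 0, "ax": 0, "ay": 0, "az": 0}, {"fingers": -0.5, "tx": -0.03, "ty": 0, "tz": 0, "ax": 0, "ay": 0, "az": 0}, {"fingers": -0.5, "tx": -0.06, "ty": 0, "tz": 0, "ax": 0, "ay": 0, "az": 0}, {"fingers": -0.5, "tx": -0.1, "ty": 0, "tz": 0, "ax": 0, "ay": 0, "az": 0}])

```text
time_s: 29.78
tcp_pos: [0.4626, 0.2183, 0.1928]
ee_rot: [[-0.004, 0.0, 1.0], [-0.003, 1.0, -0.0], [-1.0, -0.003, -0.004]]
wrist_force: [0.4, -0.3, -0.2]
gripper_width: 0.748
```

>>> play_rows(commands=[{"fingers": -0.5, "tx": -0.03, "ty": 0, "tz": 0, "ax": 0, "ay": 0, "az": 0}, {"fingers": -0.5, "tx": -0.04, "ty": -0.04, "tz": 0, "ax": 0, "ay": 0, "az": 0}, {"fingers": -0.5, "tx": -0.04, "ty": -0.09, "tz": 0, "ax": 0, "ay": 0, "az": 0}, {"fingers": -0.5, "tx": -0.04, "ty": -0.14, "tz": 0, "ax": 0, "ay": 0, "az": 0}, {"fingers": -0.5, "tx": -0.04, "ty": -0.19, "tz": 0, "ax": 0, "ay": 0, "az": 0}])

```text
time_s: 30.2
tcp_pos: [0.4634, 0.0754, 0.2242]
ee_rot: [[0.001, -0.001, 1.0], [0.001, 1.0, 0.001], [-1.0, 0.001, 0.001]]
wrist_force: [0.5, 0.2, 0.5]
gripper_width: 0.75
```

>>> play_rows(commands=[{"fingers": -0.5, "tx": 0, "ty": -0.05, "tz": 0, "ax": 0, "ay": 0, "az": 0}, {"fingers": -0.5, "tx": 0, "ty": -0.1, "tz": 0, "ax": 0, "ay": 0, "az": 0}, {"fingers": -0.5, "tx": 0, "ty": -0.15, "tz": 0, "ax": 0, "ay": 0, "az": 0}, {"fingers": -0.5, "tx": 0, "ty": -0.2, "tz": 0, "ax": 0, "ay": 0, "az": 0}, {"fingers": -0.5, "tx": 0, "ty": -0.2, "tz": 0, "ax": 0, "ay": 0, "az": 0}])

```text
time_s: 30.62
tcp_pos: [0.4629, -0.0781, 0.2237]
ee_rot: [[-0.0, 0.006, 1.0], [-0.001, 1.0, -0.006], [-1.0, -0.001, -0.0]]
wrist_force: [-0.8, 1.5, -0.0]
gripper_width: 0.75
```

```bash
python3 - <<'E'
from h import *
ps=[viewer.capture(c) for c in("scene","top")]
s=r.sense();print("tcp",s["tcp_pos"],s["time_s"])
save(ps[0],"s8",(320,60,480,200),4); save(ps[1],"t8",(130,80,530,330),2)
print(fit(ps,"egg_mid",(.4645,.2185),.09)); print(fit(ps,"lid_mid",(.4645,.2185),.083)); print(fit(ps[1:],"saucer",(.4659,.2201)))
for n,z in dict(canister=.05,spoon_holder=.05,fish=.005).items():
  for p in ps: print(n,[np.round(d["uv"]) for d in spotter.find_in(n,p)[:1]])
E
```

```text
tcp [ 0.46345431 -0.07483069  0.22361967] 30.7167
(array([0.4648064 , 0.21774447]), [array([0.46472469, 0.21763018]), array([0.46483942, 0.21788555])], [(0.58, 267, 263), (0.73, 169, 233)])
(array([0.47012047, 0.21588955]), [array([0.47532965, 0.21457867]), array([0.46855434, 0.21599893])], [(0.86, 247, 448), (0.65, 432, 815)])
(array([0.4892512, 0.2171946]), [array([0.4892512, 0.2171946])], [(0.73, 1148, 2664)])
canister [array([481., 196.])]
canister [array([167., 172.])]
spoon_holder [array([143., 218.])]
spoon_holder [array([500., 165.])]
fish [array([398., 131.])]
fish [array([336., 114.])]
```

View pics/s8.png

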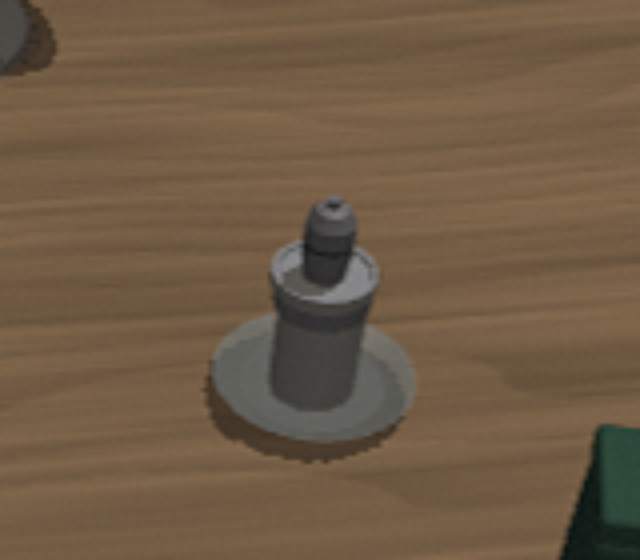

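View pics/t8.png

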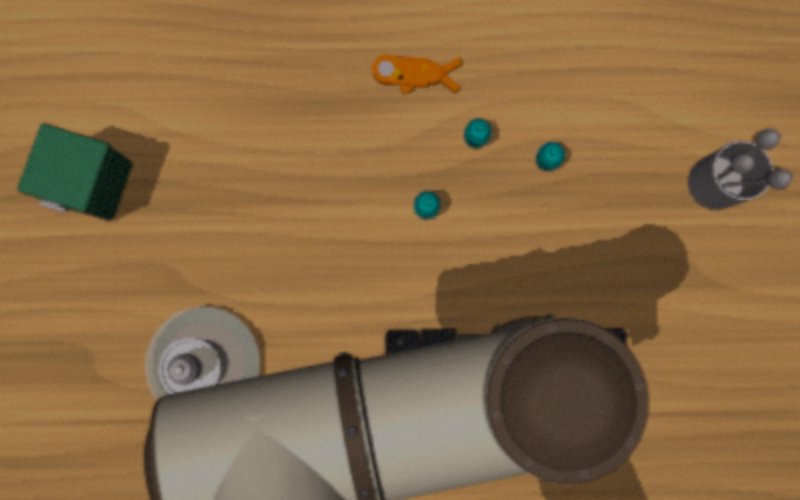

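The scene picture shows the full stack upright, with the egg (331,240) in the dish, the lid flat, and the saucer in place. The top view shows the bystanders and turquoise eggs unmoved. I hand the job in.

```bash
python3 -c "
from station import job
print(job.finish_job())"
```

```text
the job is handed in; nothing more can be done
None
```

The stack is built on the saucer in the order asked: cup, infuser, lid, then the steel tea egg. I handed the job in at about 31 s of the 118 s allowed.

**Placing:** I lowered each piece until it touched or nearly touched the one below, then released it. Wrist readings stayed under about 7 N each time I checked.

**Last checks:**
- The final scene picture shows the stack upright and the lid flat, with the egg standing in its dish and the gripper well clear.
- My fits put the egg at (0.465, 0.218), the lid at (0.4645, 0.218), the collar at (0.464, 0.219) and the saucer at (0.466, 0.220). Each piece is therefore centred on the one below to about 2 mm.
- The canister, spoon holder and turquoise eggs look unmoved, and so does the fish in the top view.

**Checks that disagreed:**
- The final saucer fit (about 23 mm off in x) and lid fit (about 5 mm off) were wrong because the arm and the stack hid parts of them. For those two I rely on the earlier, less obstructed fits and the pictures.
- In the last scene image the network marked the stack as the fish, at (398,131). The top view shows the fish in its original place.

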